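# Restock the analyser's reagent drawer and secure it for sea

### The job

Get the analyser's reagent drawer ready for sea: put the slim used bottles that are in the open drawer into the empty white tray, and stand all the squat white jars from the mat upright in the drawer. Then push the drawer fully home and, once it is home, swing the hook on its front round until it rests against the catch pin on the cabinet top. Leave the flask, the large reagent bottle and the wrench where they are.

Things in the scene. Friction and masses are not known exactly. Their poses are not given: they have to be found in the camera images.
- jar0: one of up to five alike squat white plastic screw-cap jars of fresh reagent, 46 mm diameter, 46 mm tall, standing on the black mat; origin at the centre of its underside, z up along the jar
- jar1: one of up to five alike squat white plastic screw-cap jars of fresh reagent, 46 mm diameter, 46 mm tall, standing on the black mat; origin at the centre of its underside, z up along the jar
- jar2: one of up to five alike squat white plastic screw-cap jars of fresh reagent, 46 mm diameter, 46 mm tall, standing on the black mat; origin at the centre of its underside, z up along the jar
- jar3: one of up to five alike squat white plastic screw-cap jars of fresh reagent, 46 mm diameter, 46 mm tall, standing on the black mat; origin at the centre of its underside, z up along the jar
- jar4: one of up to five alike squat white plastic screw-cap jars of fresh reagent, 46 mm diameter, 46 mm tall, standing on the black mat; origin at the centre of its underside, z up along the jar
- bottle0: one of up to two alike slim used reagent bottles, amber glass with black cap, 32 mm diameter, 58 mm tall, standing in the open drawer at the start; origin at the centre of its underside, z up along the bottle
- bottle1: one of up to two alike slim used reagent bottles, amber glass with black cap, 32 mm diameter, 58 mm tall, standing in the open drawer at the start; origin at the centre of its underside, z up along the bottle
- cabinet: fixed low grey drawer unit, 240 mm deep (x), 270 mm wide (y), 88 mm tall; origin at the bottom centre of its front plane; -x points out of the front, the way the drawer opens. A steel catch pin, 8 mm diameter, stands 11 mm up from its top at (35, 118) mm
- drawer (a joint): slide of the drawer in m: 0 is fully home against its stop, about 0.155 to 0.18 at the start; stiff runners (about 4 N) that stay where they are left
- drawer_in (a point): centre of the drawer's inner floor, 10 mm above the bench, with the cabinet's axes; the inside is 180 mm (x) by 210 mm (y), side walls 34 mm high; the front panel (inner face 90 mm to -x of this point, 16 mm thick, 250 mm wide) rises to 86 mm above the bench. The rear part of the inside is under the cabinet, whose roof is 78 mm above the bench
- drawer_pull (a point): centre of the flat front face of the drawer's pull, an aluminium bar 100 mm wide (y) and 20 mm tall that stands 14 mm out from the front panel; 55 mm above the bench; -x points out of the front
- hook (a joint): swing of the flat steel hook in rad about its vertical pivot on top of the drawer's front panel: 0 is closed, its arm pointing straight over the cabinet top (+x) and resting against the catch pin; about 1.75 to 2.2 at the start, the arm lying over the front panel and pointing to -y and a little out of the front; stiff, stays where it is left, travel 0 to 2.4
- hook_hinge (a point): on the pivot axis of the hook, 97 mm above the bench; it moves with the drawer
- hook_post (a point): centre of the top end of the hook's upright black finger post, 12 mm diameter and 25 mm tall, top 120 mm above the bench, 48 mm from the pivot axis (which is 100 mm to +y of the drawer's middle); below it the hook's flat arm is 7 mm thick with its upper side 97 mm above the bench
- mat: thin black rubber mat, 200 by 220 by 3 mm, fixed to the bench; the fresh jars stand on it; origin at the centre of its underside
- tray_in (a point): centre of the inner floor (5 mm above the bench) of the empty white tray fixed to the bench, 160 (x) by 180 (y) mm outside, 30 mm tall, walls 5 mm
- flask: stoppered conical glass flask, 72 mm diameter, 112 mm tall, to be left alone; origin at the centre of its underside
- reagent: white plastic bottle, 70 mm diameter, 120 mm tall, to be left alone; origin at the centre of its underside
- spanner: steel wrench 160 mm long lying on the cabinet top, well behind the catch pin, to be left alone
Things that resemble listed ones, but are neither listed nor needed, are in the scene too. What is shaped like the jar4 but purple or red is not meant.

How it is judged:
By the outcome, as a careful person would: the job done as asked, in the order asked, and still so for the second after the job is handed in, with the robot touching nothing.
Of jar0, jar1, jar2, jar3, jar4 only 3 to 5 are there at a start; the rules pass over those that are not, and their reading is None.
Of bottle0, bottle1 only 1 to 2 are there at a start; the rules pass over those that are not, and their reading is None.
At some moment in a run one of jar0, jar1, jar2, jar3, jar4 may be knocked a few centimetres aside while the robot is not near it.
It also fails if it takes over 210 s, if anything falls off the work surface, if the arm or the gripper's body presses on something with over 40 N, if the wrist force passes 120 N, or if a joint passes its speed limit or range.

### The arm

A 6-joint arm with a two-finger parallel gripper is mounted at the origin on the work surface. World frame = base frame: x ahead of the robot, y to its left, z up, the work surface at z = 0. Lengths are in mm, angles in degrees, forces in N, time in s.
With the tool pointing down it reaches from about 300 to 850 mm from the base axis. Payload 4.2 kg.
Tool frame: the origin (TCP) lies at the very end of the fingers, on their centre line; the grasp point (between the pads) lies 19 mm behind it; z points along the fingers, x is the direction in which the jaws open and shut, and the axes are right-handed (so a half turn about z gives the same grasp; the last joint's range is limited). The gripper opens to 91 mm and grips with 3 to 60 N. Pads are 32 mm wide; open, the fingers measure 118 mm over their backs; the gripper's body (76 mm by 178 mm) begins 60 mm behind the grasp point.
Start: joints at [64.458, 18.312, 89.639, -0, 72.044, -1.146], TCP at [237.508, 523.673, 213.976] pointing down, gripper open.
Joint ranges: [-177.97, 177.97], [-48.28, 115.42], [12.27, 149.76], [-77.06, 257.06], [2.81, 150.46], [-146.56, 146.56]. Speed limits (degrees/s): [147.25, 147.25, 180, 180, 180, 180].

### API

Orientations are given as [roll, pitch, yaw] about the fixed x, y, z axes, in that order (R = Rz(yaw) Ry(pitch) Rx(roll)).
In Python, from workcell import env gives the robot as it stands.
- The arm moves only by the tool servo_tool, never from a script. Its argument "plan" is a list of rows, each a list of 3 entries, a list of its own where there are three numbers: the turn, a rotation vector about the tool's x, y, z in degrees, then the shift along the tool's x, y, z in mm, then the finger opening in mm, from 0 to 91.2. In form: [[[ax, ay, az], [dx, dy, dz], claw], ...]. A call has exactly 10 rows; each row shifts and turns the pose as measured when the row begins, along the tool's axes as they then stand; what a row does not reach is not made up. A row lasts 1/8 s, in which the tool goes at most 62.5 mm and 10.7 degrees, less where a joint would pass 70% of its speed; a pose out of reach is approached as far as the arm can. A call with a gripper value outside its range is refused whole. The fingers move at their own pace and stop on an object; "squeeze" is the grip in N (left out, the last holds). Time passes only in rows, so rows that do not move let the fingers close, or fill a call up. It gives the time, the measured TCP pose, the force and the opening at its end, in the units of the state.
- env.state(): the state, without advancing time (a new reading comes with each control period).
- env.grab_frame(name): name is "side" or "top" or "wrist"; returns a dict with "pixels" (384x512x3 uint8, red, green, blue), "intrinsics" (3x3 intrinsics, pixels), "distortion" ([k1, k2, p1, p2, k3] as OpenCV has them; the pictures are not rectified), "eye" and "attitude" of the camera in the world. Camera axes: x right, y up, looking along -z (the intrinsics and any distortion apply to the point x, -y, -z); pixel columns grow to the right and rows downward; lengths in mm; the calibration is good to about 2 mm. A picture is of the moment at which its call begins. There is no depth.
- env.job_done(): hands the job in, once; it reports no verdict.
The state is a dict: "time_s": time; "qpos": joint angles; "qvel": joint speeds; "effort": joint torques, N m; "ee_pos": TCP position; "ee_rot": TCP orientation; "force": force on the tool from outside, world axes, zero at the start; "torque": the same for the moment, N m; "gripper_width": finger opening in mm.
Only numpy, scipy, OpenCV 4.12 (cv2) and the standard library are available. Lean on these libraries where they do the work, as an engineer would, in place of code of your own. Each camera call takes 0.05 s, during which the arm holds its last target.

## Working session

There is one attempt and no reset: what is moved stays moved. The work goes in short steps, Python scripts to look and compute and a tool call to move; the robot and the scene stay as the last step left them, time stands still between calls to the robot, and variables do not carry over. Pictures are saved under pics/ and viewed, and the job is handed in when it is done.

Besides the shell and the picture viewer there is one more tool, called after "Request:" as a command line: name --argument value ..., lists and objects as JSON in quotes. servo_tool: Moves the arm, as the interface text tells. Its arguments: {"type":"object","properties":{"plan":{"type":"array"},"squeeze":{"type":"number"}},"required":["plan"]}

```bash
ls; mkdir -p pics; cat > h.py <<'E'
import numpy as np, cv2, sys
from scipy.spatial.transform import Rotation as R
from workcell import env
def Rm(a):
    a=np.array(a,float)
    return a if a.shape==(3,3) else (R.from_quat(a).as_matrix() if a.size==4 else R.from_euler('xyz',a,degrees=True).as_matrix())
def grab(n,fn=None):
    f=env.grab_frame(n)
    if fn: cv2.imwrite('pics/'+fn,cv2.cvtColor(f['pixels'],cv2.COLOR_RGB2BGR))
    return f
def ray(f,u,v):
    p=cv2.undistortPoints(np.array([[[u,v]]],float),np.array(f['intrinsics'],float),np.array(f['distortion'],float))[0,0]
    d=Rm(f['attitude'])@np.array([p[0],-p[1],-1.]); return np.array(f['eye'],float),d/np.linalg.norm(d)
def onz(f,u,v,z):
    e,d=ray(f,u,v); return e+d*(z-e[2])/d[2]
def proj(f,P):
    c=Rm(f['attitude']).T@(np.array(P,float)-np.array(f['eye'],float)); c=np.array([c[0],-c[1],-c[2]])
    return cv2.projectPoints(c.reshape(1,1,3),np.zeros(3),np.zeros(3),np.array(f['intrinsics'],float),np.array(f['distortion'],float))[0].ravel()
E
python3 - <<'E'
from h import *
for n in ['side','top','wrist']:
    f=grab(n,n+'0.png'); print(n,f['eye'],f['attitude'],f['intrinsics'],f['distortion'])
print(env.state())
E
```

```text
pics
side [ 568.9721238  -648.10411949  760.32064356] [48.29170239 -0.60578889 -2.1461486 ] [[356.32069358   0.         258.82461627]
 [  0.         356.32069358 191.54547452]
 [  0.           0.           1.        ]] [-0.11302524  0.          0.          0.          0.        ]
top [ 371.70029413   57.03390382 1171.48475156] [ 11.19842852   1.21864186 -89.74900044] [[405.65806966   0.         252.80044617]
 [  0.         405.65806966 200.3767576 ]
 [  0.           0.           1.        ]] [0.03907515 0.         0.         0.         0.        ]
wrist [164.19122175 557.74808796 383.82980079] [-16.42722538   0.10719669  65.54675626] [[283.14589347   0.         253.88782574]
 [  0.         283.14589347 192.29210044]
 [  0.           0.           1.        ]] [-0.05635414  0.          0.          0.          0.        ]
{'time_s': 0.15, 'qpos': array([ 6.44569737e+01,  1.83423558e+01,  8.96884521e+01,  1.85399741e-05,
        7.20434119e+01, -1.14624062e+00]), 'qvel': array([ 0.01272126, -0.14535445, -0.13200814, -0.0129039 , -0.02340894,
        0.01695451]), 'effort': array([-1.91173845e-04, -4.12772763e+01, -2.32155454e+01,  7.28582614e-02,
        4.35296260e-02, -7.99358531e-05]), 'ee_pos': array([237.35148113, 523.32824437, 213.33501026]), 'ee_rot': array([-1.79998498e+02,  7.42045680e-02,  6.56032096e+01]), 'force': array([ 0.04039524, -0.58074939, -0.10179959]), 'torque': array([ 0.01426532, -0.00850195, -0.00599954]), 'gripper_width': 91.02186537498979}
```

View pics/top0.png

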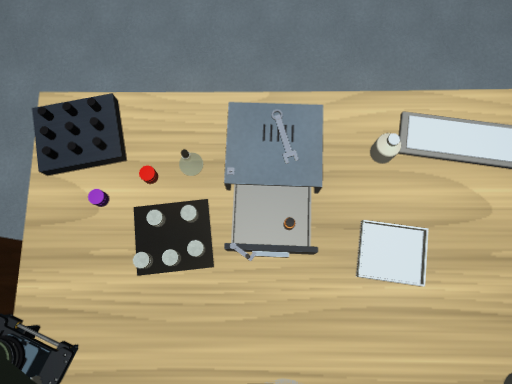

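View pics/side0.png

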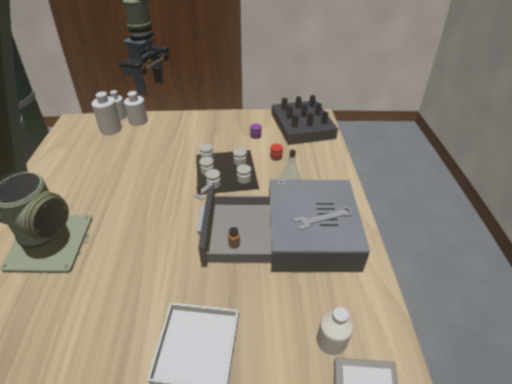

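View pics/wrist0.png

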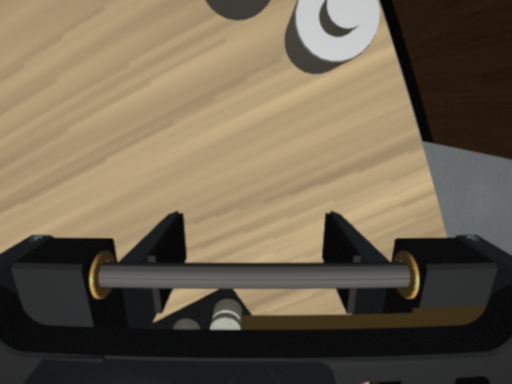

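```bash
python3 - <<'E'
from h import *
f=grab('top'); im=cv2.cvtColor(f['pixels'],cv2.COLOR_RGB2BGR)
cv2.imwrite('pics/t1a.png',cv2.resize(im[90:290,120:330],None,fx=3.6,fy=3,interpolation=cv2.INTER_CUBIC)[:, :756])
g=grab('side'); sm=cv2.cvtColor(g['pixels'],cv2.COLOR_RGB2BGR)
cv2.imwrite('pics/s1a.png',cv2.resize(sm[130:280,180:370],None,fx=4,fy=4,interpolation=cv2.INTER_CUBIC))
hsv=cv2.cvtColor(im,cv2.COLOR_BGR2HSV)
# white jar tops over mat
m=((hsv[...,2]>120)&(hsv[...,1]<50)).astype(np.uint8); m[:, :125]=0; m[:,215:]=0; m[:200]=0;m[280:]=0
n,l,s,c=cv2.connectedComponentsWithStats(m)
for i in range(1,n):
    if s[i,4]>60: print('jar',c[i].round(1),s[i],onz(f,*c[i],45).round(1))
# mat corners
for p in [(134,207),(209,199),(214,268),(137,275)]: print('mat',onz(f,*p,3).round(1))
for p in [(361,221),(428,228),(425,285),(357,277)]: print('tray',onz(f,*p,30).round(1))
for p in [(228,102),(323,105),(323,186),(225,184)]: print('cab',onz(f,*p,88).round(1))
print('bottle',onz(f,289.5,223,68).round(1))
E
```

```text
jar [188.  212.4] [180 205  17  16 201] [559.9 264.7  45. ]
jar [154.  217.1] [146 210  16  16 193] [546.5 360.   45. ]
jar [194.8 247.8] [187 240  17  17 211] [460.5 242.1  45. ]
jar [169.6 257. ] [162 249  16  17 209] [435.3 311.1  45. ]
jar [140.6 259.6] [133 252  16  16 210] [428.1 390.7  45. ]
mat [583.1 431.7   3. ]
mat [607.1 211.9   3. ]
mat [406.8 192.5   3. ]
mat [387.  410.7   3. ]
tray [ 538.5 -222.8   30. ]
tray [ 519.3 -406.1   30. ]
tray [ 364.  -385.3   30. ]
tray [ 383.6 -204.3   30. ]
cab [872.7 153.2  88. ]
cab [ 861.9 -116.9   88. ]
cab [ 626.2 -110.4   88. ]
cab [632.  157.7  88. ]
bottle [527.  -19.3  68. ]
```

View pics/t1a.png

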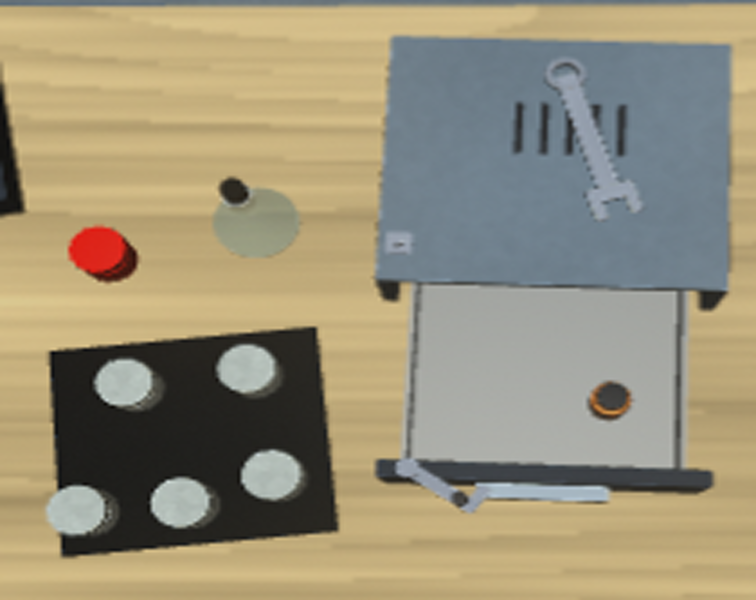

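View pics/s1a.png

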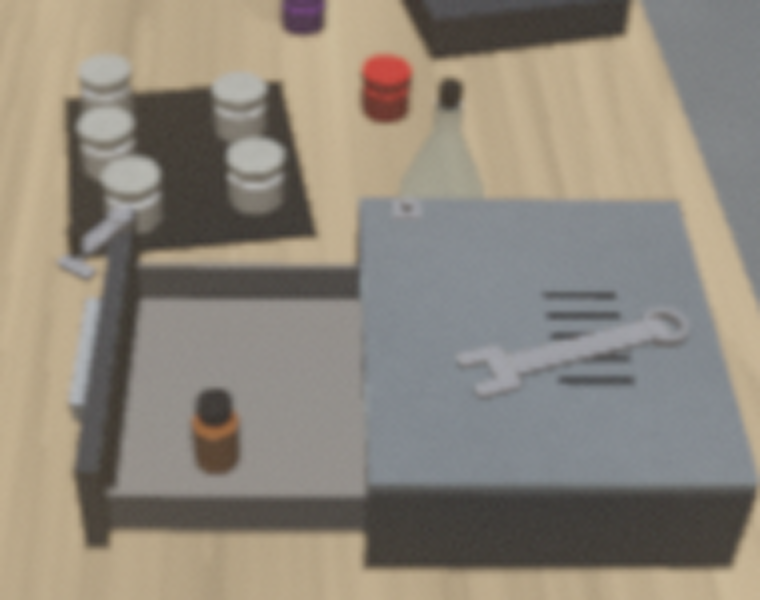

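```bash
cat >> h.py <<'E'
def rel(P,yaw=None):
    s=env.state(); p=np.array(s['ee_pos']); T=Rm(s['ee_rot']); d=np.array(P,float)-p
    print('t',round(s['time_s'],2),'tcp',p.round(1),np.round(s['ee_rot'],1),'shift(tool now)',(T.T@d).round(1))
    if yaw is not None:
        G=R.from_euler('xyz',[180,0,yaw],degrees=True).as_matrix()
        print(' turn',np.degrees(R.from_matrix(T.T@G).as_rotvec()).round(1),'shift(after turn)',(G.T@d).round(1))
E
python3 - <<'E'
from h import *
f=grab('top')
def cr(x,y): return (120+x/3.6,90+y/3.0)
for n,p,z in [('panel tl',(378,460),86),('panel tr',(713,472),86),('panel bl',(378,481),86),('panel br',(712,491),86),('hinge',(405,466),97),('post',(460,499),120),('armtip',(473,510),97),('pin',(400,242),99),('pull l',(476,502),65),('pull r',(607,502),65),('flask',(235,190),112),('bot',(610,399),68),('inner bl',(410,458),10),('innerbr',(675,466),10)]:
    print(n,onz(f,*cr(*p),z).round(1))
c=np.array([629.1,23.7]);
rel([527,-20,130],0); rel([527,-20,29],0)
E
```

```text
panel tl [469.4 154.9  86. ]
panel tr [459.5 -92.7  86. ]
panel bl [450.8 154.6  86. ]
panel br [442.8 -91.5  86. ]
hinge [463.2 134.   97. ]
post [433.1  92.6 120. ]
armtip [425.   83.8  97. ]
pin [666.9 140.5  99. ]
pull l [433.7  82.4  65. ]
pull r [434.1 -15.8  65. ]
flask [712.3 265.5 112. ]
bot [527.  -19.1  68. ]
inner bl [478.2 136.3  10. ]
innerbr [471.2 -73.5  10. ]
t 0.3 tcp [237.5 523.5 213.7] [180.    0.   65.6] shift(tool now) [-375.4  488.2   83.9]
 turn [ 0.   0.  65.6] shift(after turn) [289.5 543.5  83.7]
t 0.3 tcp [237.5 523.5 213.7] [180.    0.   65.6] shift(tool now) [-375.3  488.2  184.9]
 turn [ 0.   0.  65.6] shift(after turn) [289.5 543.5 184.7]
```

Request:
servo_tool --plan '[[[0, 0, 8.5], [0, 0, 0], 70], [[0, 0, 8.5], [0, 0, 0], 70], [[0, 0, 8.5], [0, 0, 0], 70], [[0, 0, 8.5], [0, 0, 0], 70], [[0, 0, 8.5], [0, 0, 0], 70], [[0, 0, 8.5], [0, 0, 0], 70], [[0, 0, 8.5], [0, 0, 0], 70], [[0, 0, 8], [0, 0, 0], 70], [[0, 0, 0], [0, 0, 0], 70], [[0, 0, 0], [0, 0, 0], 70]]' --squeeze 20

```text
time_s: 1.55
ee_pos: [237.1, 522.9, 212.7]
ee_rot: [179.9, 0.1, -3.9]
force: [0.1, -0.3, 0.3]
gripper_width: 69.9
```

```bash
python3 - <<'E'
from h import *
rel([527,-19,130],-2)
E
```

```text
t 1.55 tcp [237.1 522.9 212.7] [ 1.799e+02  1.000e-01 -3.900e+00] shift(tool now) [326.6 520.4  83.7]
 turn [ 0.1  0.1 -1.9] shift(after turn) [308.6 531.4  82.7]
```

Request:
servo_tool --plan '[[[0, 0, -1], [32, 50, 0], 70], [[0, 0, -1], [32, 50, 0], 70], [[0, 0, 0], [31, 50, 0], 70], [[0, 0, 0], [31, 50, 0], 70], [[0, 0, 0], [31, 52, 0], 70], [[0, 0, 0], [31, 52, 0], 70], [[0, 0, 0], [31, 52, 0], 70], [[0, 0, 0], [31, 52, 0], 70], [[0, 0, 0], [31, 52, 0], 70], [[0, 0, 0], [30, 52, 0], 70]]'

```text
time_s: 2.8
ee_pos: [542.7, -8.8, 214.6]
ee_rot: [-179.9, -0.4, -0.4]
force: [0.9, -0.3, -0.4]
gripper_width: 70.2
```

```bash
python3 - <<'E'
from h import *
f=grab('wrist','w1.png')
rel([527,-19,32],-2)
E
```

```text
t 2.85 tcp [546.5 -15.4 214.4] [179.7  -0.6  -0.6] shift(tool now) [-21.4   2.9 182.2]
 turn [ 0.3 -0.6  1.4] shift(after turn) [-19.4   4.2 182.4]
```

View pics/w1.png

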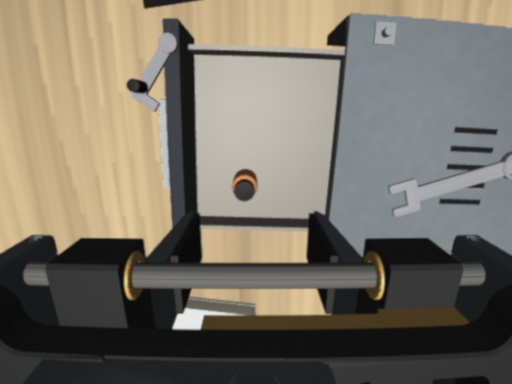

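The wrist view shows one amber bottle with a black cap at (244,184), the only thing in the drawer. There's no second bottle under the roof. The hook post is at (137,87) and the catch pin at (385,33).

```bash
python3 - <<'E'
from h import *
f=grab('wrist')
print('cap',onz(f,244,189,68).round(1),'hinge',onz(f,168,42,97).round(1),'post',onz(f,137,87,120).round(1),'pin',onz(f,386,33,95).round(1))
for n,p,z in [('in tl',(191,50),44),('panel inner t',(184,50),86),('panel inner b',(190,190),86),('floor bl',(198,218),10),('floor br',(326,219),10),('roof t',(340,60),88),('roof b',(329,195),88)]: print(n,onz(f,*p,z).round(1))
rel([527,-19,32],-2)
E
```

```text
cap [536.1 -24.2  68. ] hinge [469.1 127.4  97. ] post [444.4  86.4 120. ] pin [673.8 134.9  95. ]
in tl [480.  129.7  44. ]
panel inner t [481.2 122.1  86. ]
panel inner b [477.2 -19.4  86. ]
floor bl [468.1 -82.8  10. ]
floor br [650.8 -87.2  10. ]
roof t [633.1 111.4  88. ]
roof b [630.3 -26.7  88. ]
t 2.9 tcp [544.4 -11.8 214.1] [180.   -0.4  -0.7] shift(tool now) [-18.6   7.3 182. ]
 turn [ 0.  -0.4  1.3] shift(after turn) [-17.1   7.8 182.1]
```

Request:
servo_tool --plan '[[[0, 0, 0.7], [-8, 3, 20], 70], [[0, 0, 0.6], [-7, 3, 25], 70], [[0, 0, 0], [0, 0, 25], 70], [[0, 0, 0], [0, 0, 12], 70], [[0, 0, 0], [0, 0, 0], 70], [[0, 0, 0], [0, 0, 0], 70], [[0, 0, 0], [0, 0, 0], 70], [[0, 0, 0], [0, 0, 0], 70], [[0, 0, 0], [0, 0, 0], 70], [[0, 0, 0], [0, 0, 0], 70]]'

```text
time_s: 4.15
ee_pos: [531.1, -16.0, 133.4]
ee_rot: [-179.9, -0.8, -1.7]
force: [-0.4, 0.1, -0.4]
gripper_width: 70.3
```

```bash
python3 - <<'E'
from h import *
f=grab('wrist','w2.png')
g=grab('side','s2.png')
rel([527,-19,32],-2)
E
```

```text
t 4.25 tcp [531.1 -16.  133.3] [-179.9   -0.8   -1.7] shift(tool now) [ -5.4   3.2 101.3]
 turn [-0.1 -0.8  0.3] shift(after turn) [ -4.    3.1 101.3]
```

View pics/w2.png

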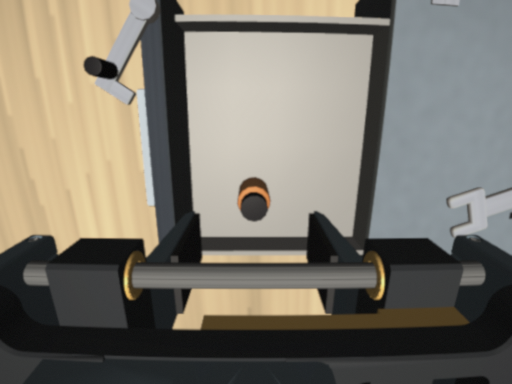

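```bash
python3 - <<'E'
from h import *
f=grab('wrist'); 
print('cap',onz(f,254,207,68).round(1),'hinge',onz(f,144,8,97).round(1),'post',onz(f,103,69,120).round(1))
for n,p,z in [('panel in top',(158,20),86),('panel in b',(172,190),86),('floor bl',(193,237),10),('floor br',(357,237),10),('floor tl',(186,33),10),('roof t',(391,60),88),('roof b',(378,195),88)]: print(n,onz(f,*p,z).round(1))
g=grab('side'); im=g['pixels']; hsv=cv2.cvtColor(im,cv2.COLOR_RGB2HSV)
m=((hsv[...,0]<20)&(hsv[...,1]>110)).astype(np.uint8); m[:225]=0;m[252:]=0;m[:,:222]=0;m[:,245:]=0
n,l,s,c=cv2.connectedComponentsWithStats(m);print(s,c)
print(proj(g,[527,-19,68]),proj(g,[532,-19,68]))
E
```

```text
cap [531.6 -17.8  68. ] hinge [463.8 132.7  97. ] post [441.9  92.8 120. ]
panel in top [469.2 128.1  86. ]
panel in b [466.4   5.2  86. ]
floor bl [461.4 -71.8  10. ]
floor br [649.3 -79.2  10. ]
floor tl [473.1 137.5  10. ]
roof t [633.7  97.4  88. ]
roof b [632.5  -4.3  88. ]
[[     0      0    512    384 196560]
 [   229    234     10      7     48]] [[255.50537241 191.48886345]
 [233.5        237.10416667]]
[230.92919177 229.4987015 ] [232.8455859 229.4625523]
```

```bash
python3 - <<'E'
import cv2
a=cv2.imread('pics/s2.png'); cv2.imwrite('pics/s2c.png',cv2.resize(a[180:270,190:280],None,fx=6,fy=6,interpolation=cv2.INTER_CUBIC))
E
```

```text
(no output)
```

View pics/s2c.png

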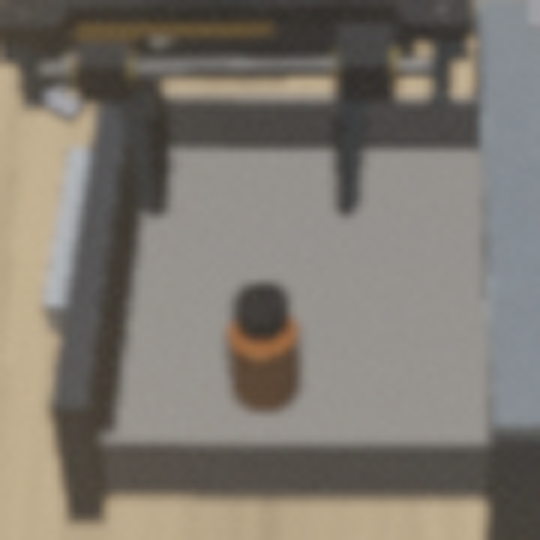

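Request:
servo_tool --plan '[[[0, 0.4, 0], [0, 1, 30], 70], [[0, 0.3, 0], [0, 1, 30], 70], [[0, 0, 0], [0, 0, 25], 70], [[0, 0, 0], [0, 0, 14], 70], [[0, 0, 0], [0, 0, 0], 70], [[0, 0, 0], [0, 0, 0], 20], [[0, 0, 0], [0, 0, 0], 20], [[0, 0, 0], [0, 0, 0], 20], [[0, 0, 0], [0, 0, 0], 20], [[0, 0, 0], [0, 0, 0], 20]]'

```text
time_s: 5.6
ee_pos: [536.5, -18.2, 35.4]
ee_rot: [-179.9, -2.0, -1.7]
force: [-0.5, -0.3, -0.2]
gripper_width: 31.7
```

Request:
servo_tool --plan '[[[0, -1, 0], [0, 0, -30], 20], [[0, -1, 0], [0, 0, -40], 20], [[0, 0, 0], [0, 0, -35], 20], [[0, 0, 0], [0, 20, -10], 20], [[0, 0, 0], [-10, 40, 0], 20], [[0, 0, 0], [-15, 50, 0], 20], [[0, 0, 0], [-15, 50, 0], 20], [[0, 0, 0], [-15, 50, 0], 20], [[0, 0, 0], [-15, 40, 0], 20], [[0, 0, 0], [0, 0, 0], 20]]'

```text
time_s: 6.85
ee_pos: [450.2, -279.4, 146.3]
ee_rot: [-180.0, 0.6, -1.7]
force: [0.0, 0.2, -0.6]
gripper_width: 32.0
```

```bash
python3 - <<'E'
from h import *
grab('side','s3.png'); rel([451,-305,30],-2)
E
```

```text
t 6.9 tcp [ 450.6 -278.1  146.2] [-179.9    0.6   -1.6] shift(tool now) [  2.5  27.1 116.2]
 turn [-0.1  0.6  0.4] shift(after turn) [  1.4  26.9 116.2]
```

View pics/s3.png

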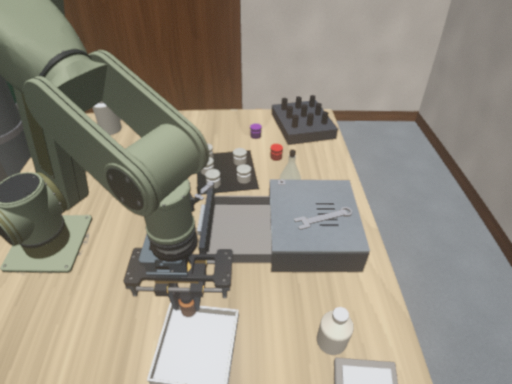

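The bottle is held upright at (187,302), above the tray's near corner.

Request:
servo_tool --plan '[[[0, 0.3, 0], [1, 14, 20], 20], [[0, 0.3, 0], [1, 13, 30], 20], [[0, 0, 0], [0, 0, 30], 20], [[0, 0, 0], [0, 0, 20], 20], [[0, 0, 0], [0, 0, 10], 20], [[0, 0, 0], [0, 0, 3], 20], [[0, 0, 0], [0, 0, 0], 20], [[0, 0, 0], [0, 0, 0], 20], [[0, 0, 0], [0, 0, 0], 20], [[0, 0, 0], [0, 0, 0], 20]]'

```text
time_s: 8.15
ee_pos: [451.6, -301.9, 30.6]
ee_rot: [-179.9, 0.1, -1.2]
force: [-0.1, 0.7, -0.4]
gripper_width: 31.7
```

Release and lift.

Request:
servo_tool --plan '[[[0, 0, 0], [0, 0, 0], 60], [[0, 0, 0], [0, 0, 0], 60], [[0, 0, 0], [0, 0, 0], 60], [[0, 0, 0], [0, 0, 0], 60], [[0, 0, 0], [0, 0, -25], 60], [[0, 0, 0], [0, 0, -40], 60], [[0, 0, 0], [0, 0, -50], 60], [[0, 0, 0], [0, -40, -40], 60], [[0, 0, 0], [0, -60, 0], 60], [[0, 0, 0], [0, -60, 0], 60]]'

```text
time_s: 9.4
ee_pos: [456.7, -141.9, 190.9]
ee_rot: [-179.8, -0.0, -1.6]
force: [0.6, 0.1, 0.4]
gripper_width: 60.0
```

```bash
cat >> h.py <<'E'
def jars(f,z=45):
    im=cv2.cvtColor(f['pixels'],cv2.COLOR_RGB2BGR); hsv=cv2.cvtColor(im,cv2.COLOR_BGR2HSV)
    m=((hsv[...,2]>120)&(hsv[...,1]<50)).astype(np.uint8); m[:, :125]=0; m[:,217:]=0; m[:195]=0;m[285:]=0
    n,l,s,c=cv2.connectedComponentsWithStats(m)
    for i in range(1,n):
        if s[i,4]>60: print('jar',c[i].round(1),s[i,2:],onz(f,*c[i],z).round(1))
E
python3 - <<'E'
from h import *
f=grab('top','t4.png');jars(f)
grab('side','s4.png'); rel([563,265,140],-2)
E
```

```text
jar [188.1 212.4] [ 17  16 204] [560.  264.5  45. ]
jar [154.1 217.2] [ 16  16 201] [546.3 359.9  45. ]
jar [203.6 253.4] [ 17  16 213] [445.2 217.4  45. ]
jar [169.6 257. ] [ 17  17 211] [435.3 311.   45. ]
jar [140.7 259.6] [ 18  16 215] [428.1 390.6  45. ]
t 9.5 tcp [ 456.2 -138.6  190.9] [-179.7    0.    -1.3] shift(tool now) [  98.  -405.6   53. ]
 turn [-0.3  0.1  0.7] shift(after turn) [  92.6 -407.1   50.9]
```

View pics/t4.png

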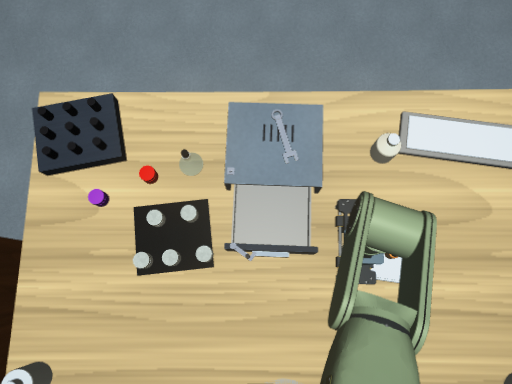

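View pics/s4.png

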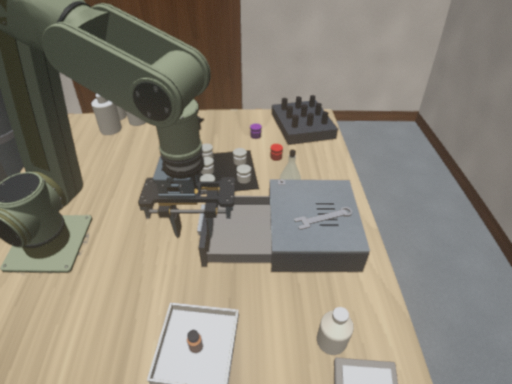

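The bottle stands in the tray at (194,340) in the side view. White jars in the top view are at (188,212), (154,217), (204,253), (170,257) and (141,260); the jar now at (204,253) has been knocked aside from (195,248). The red one at (148,174) and the purple one at (97,198) are decoys, as the earlier enlarged crop showed.

Request:
servo_tool --plan '[[[0, 0, 0], [12, -50, 0], 70], [[0, 0, 0], [12, -50, 0], 70], [[0, 0, 0], [12, -50, 0], 70], [[0, 0, 0], [12, -50, 0], 70], [[0, 0, 0], [12, -50, 0], 70], [[0, 0, 0], [12, -50, 0], 70], [[0, 0, 0], [12, -50, 10], 70], [[0, 0, 0], [8, -45, 20], 70], [[0, 0, 0], [0, 0, 10], 70], [[0, 0, 0], [0, 0, 0], 70]]'

```text
time_s: 10.75
ee_pos: [564.5, 260.4, 150.2]
ee_rot: [180.0, -0.2, -1.4]
force: [0.3, -0.4, -0.0]
gripper_width: 70.0
```

Request:
servo_tool --plan '[[[0, 0, 0], [0, 0, 0], 70], [[0, 0, 0], [0, 0, 0], 70], [[0, 0, 0], [0, 0, 0], 70], [[0, 0, 0], [0, 0, 0], 70], [[0, 0, 0], [0, 0, 0], 70], [[0, 0, 0], [0, 0, 0], 70], [[0, 0, 0], [0, 0, 0], 70], [[0, 0, 0], [0, 0, 0], 70], [[0, 0, 0], [0, 0, 0], 70], [[0, 0, 0], [0, 0, 0], 70]]'

```text
time_s: 12.0
ee_pos: [565.5, 257.0, 152.9]
ee_rot: [-180.0, -0.4, -1.7]
force: [0.6, -0.5, 0.0]
gripper_width: 69.5
```

```bash
python3 - <<'E'
from h import *
grab('wrist','w5.png'); rel([562,264,15],-2)
E
```

```text
t 12.05 tcp [565.5 257.  152.9] [-180.    -0.4   -1.7] shift(tool now) [ -4.7  -6.8 137.8]
 turn [-0.  -0.4  0.3] shift(after turn) [ -3.8  -6.8 137.9]
```

View pics/w5.png

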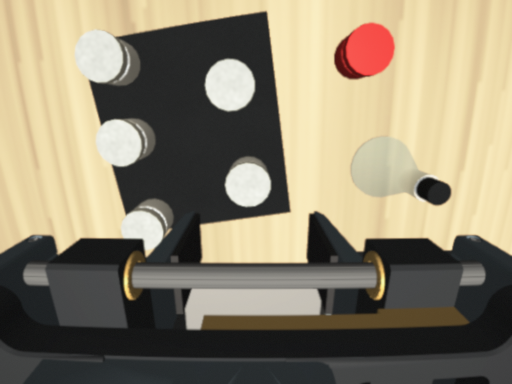

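```bash
python3 - <<'E'
from h import *
f=grab('wrist')
for p in [(248,185),(230,85),(101,56),(122,143),(143,228)]: print(onz(f,*p,49).round(1))
rel([562,264,15],-2)
E
```

```text
[560.3 265.2  49. ]
[547.1 360.5  49. ]
[431.2 390.6  49. ]
[439.4 311.4  49. ]
[447.6 221.8  49. ]
t 12.1 tcp [565.5 257.  152.9] [-180.    -0.4   -1.7] shift(tool now) [ -4.8  -6.8 137.9]
 turn [-0.  -0.4  0.3] shift(after turn) [ -3.8  -6.8 137.9]
```

Request:
servo_tool --plan '[[[0, -0.4, 0], [-3, -4, 25], 70], [[0, 0, 0], [-2, -4, 35], 70], [[0, 0, 0], [0, 0, 35], 70], [[0, 0, 0], [0, 0, 25], 70], [[0, 0, 0], [0, 0, 15], 70], [[0, 0, 0], [0, 0, 3], 70], [[0, 0, 0], [0, 0, 0], 70], [[0, 0, 0], [0, 0, 0], 35], [[0, 0, 0], [0, 0, 0], 35], [[0, 0, 0], [0, 0, 0], 35]]'

```text
time_s: 13.35
ee_pos: [564.8, 267.3, 15.7]
ee_rot: [-179.7, -0.6, -1.7]
force: [-0.7, 0.7, 0.2]
gripper_width: 45.7
```

Request:
servo_tool --plan '[[[0, 0, 0], [0, 0, -30], 35], [[0, 0, 0], [0, 0, -45], 35], [[0, 0, 0], [0, 0, -35], 35], [[0, 0, 0], [5, 45, -10], 35], [[0, 0, 0], [6, 50, 0], 35], [[0, 0, 0], [6, 50, 0], 35], [[0, 0, 0], [6, 40, 0], 35], [[0, 0, 0], [0, 0, 0], 35], [[0, 0, 0], [0, 0, 0], 35], [[0, 0, 0], [0, 0, 0], 35]]'

```text
time_s: 14.6
ee_pos: [582.5, 78.0, 140.9]
ee_rot: [-179.6, -0.8, -1.5]
force: [-0.0, -0.5, -0.9]
gripper_width: 45.8
```

```bash
python3 - <<'E'
from h import *
grab('side','s6.png'); rel([585,82,23],-2)
E
```

```text
t 14.65 tcp [582.5  78.1 140.9] [-179.6   -0.8   -1.5] shift(tool now) [  0.7  -3.1 118. ]
 turn [-0.4 -0.8  0.5] shift(after turn) [  2.3  -3.9 117.9]
```

View pics/s6.png

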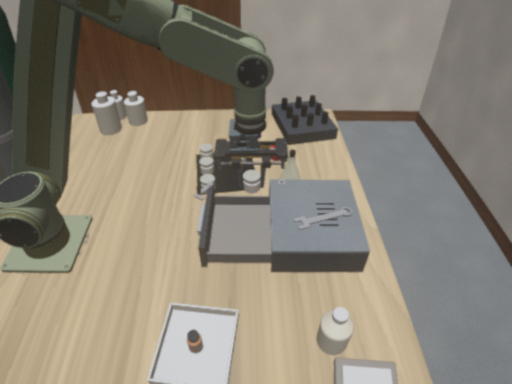

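Request:
servo_tool --plan '[[[-0.4, -0.8, 0], [0, -2, 20], 35], [[0, 0, 0], [0, -2, 30], 35], [[0, 0, 0], [0, 0, 30], 35], [[0, 0, 0], [0, 0, 20], 35], [[0, 0, 0], [0, 0, 10], 35], [[0, 0, 0], [0, 0, 5], 35], [[0, 0, 0], [0, 0, 0], 35], [[0, 0, 0], [0, 0, 0], 35], [[0, 0, 0], [0, 0, 0], 35], [[0, 0, 0], [0, 0, 0], 35]]'

```text
time_s: 15.9
ee_pos: [583.7, 87.9, 20.4]
ee_rot: [179.9, -0.0, -1.0]
force: [0.4, -0.1, 0.1]
gripper_width: 45.6
```

Request:
servo_tool --plan '[[[0, 0, 0], [0, 0, 0], 54], [[0, 0, 0], [0, 0, 0], 54], [[0, 0, 0], [0, 0, 0], 54], [[0, 0, 0], [0, 0, -20], 54], [[0, 0, 0], [0, 0, -40], 54], [[0, 0, 0], [0, 0, -45], 60], [[0, 0, 0], [0, -30, -20], 70], [[0, 0, 0], [-6, -55, 0], 70], [[0, 0, 0], [-6, -55, 0], 70], [[0, 0, 0], [-8, -55, 0], 70]]'

```text
time_s: 17.15
ee_pos: [568.6, 284.8, 149.7]
ee_rot: [179.9, -0.1, -1.5]
force: [0.2, 0.2, -0.6]
gripper_width: 69.7
```

```bash
python3 - <<'E'
from h import *
f=grab('side','s7.png'); rel([548,360,120],-2)
f=grab('wrist','w7.png')
a=cv2.imread('pics/s7.png');cv2.imwrite('pics/s7c.png',cv2.resize(a[130:290,180:360],None,fx=4,fy=3.7))
E
```

```text
t 17.2 tcp [567.3 292.2 149.5] [-1.797e+02 -1.000e-01 -1.200e+00] shift(tool now) [-20.8 -67.2  29.8]
 turn [-0.3 -0.1  0.8] shift(after turn) [-21.7 -67.1  29.5]
```

View pics/s7c.png

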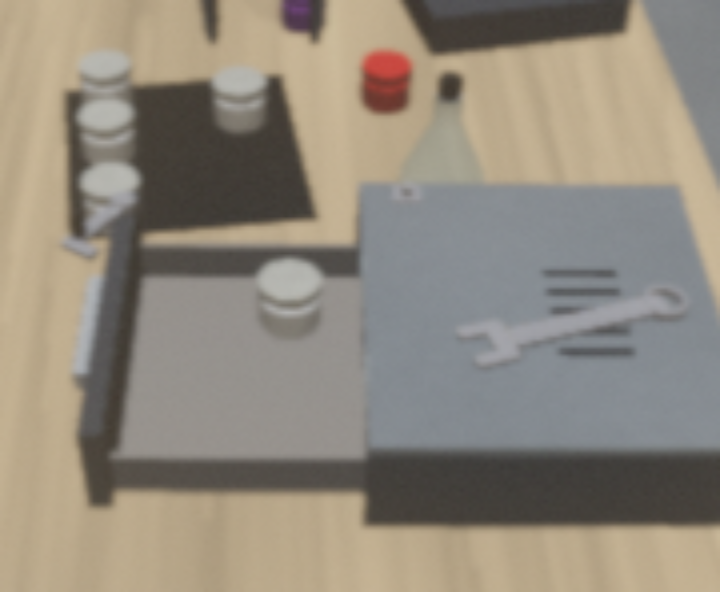

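View pics/w7.png

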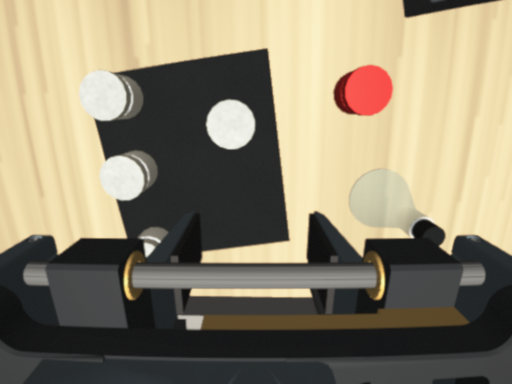

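Jar A stands upright in the drawer at crop (290,295). Next is the jar at wrist (230,124).

Request:
servo_tool --plan '[[[0, 0, 0], [-10, -35, 0], 70], [[0, 0, 0], [-10, -28, 0], 70], [[0, 0, 0], [0, 0, 20], 70], [[0, 0, 0], [0, 0, 30], 70], [[0, 0, 0], [0, 0, 20], 70], [[0, 0, 0], [0, 0, 0], 70], [[0, 0, 0], [0, 0, 0], 70], [[0, 0, 0], [0, 0, 0], 70], [[0, 0, 0], [0, 0, 0], 70], [[0, 0, 0], [0, 0, 0], 70]]'

```text
time_s: 18.5
ee_pos: [550.8, 351.3, 80.7]
ee_rot: [-179.9, -0.4, -1.1]
force: [0.1, -0.6, 0.3]
gripper_width: 69.9
```

```bash
python3 - <<'E'
from h import *
jars(grab('top')); rel([548,360,16],-2)
E
```

```text
jar [203.5 253.4] [ 17  16 211] [445.1 217.5  45. ]
jar [172.4 255.1] [ 13  15 109] [440.6 303.4  45. ]
t 18.55 tcp [550.8 351.3  80.7] [-179.9   -0.4   -1.1] shift(tool now) [-3.3 -8.5 64.7]
 turn [-0.1 -0.4  0.9] shift(after turn) [-3.1 -8.6 64.7]
```

Request:
servo_tool --plan '[[[0, -0.4, 0.5], [-2, -5, 15], 70], [[0, 0, 0], [-1, -3, 25], 70], [[0, 0, 0], [0, 0, 15], 70], [[0, 0, 0], [0, 0, 7], 70], [[0, 0, 0], [0, 0, 2], 70], [[0, 0, 0], [0, 0, 0], 35], [[0, 0, 0], [0, 0, 0], 35], [[0, 0, 0], [0, 0, 0], 35], [[0, 0, 0], [0, 0, 0], 35], [[0, 0, 0], [0, 0, 0], 35]]'

```text
time_s: 19.8
ee_pos: [548.6, 360.9, 14.6]
ee_rot: [-179.8, -0.0, -1.7]
force: [0.3, -0.6, 0.1]
gripper_width: 45.9
```

Request:
servo_tool --plan '[[[0, 0, 0], [0, 0, -30], 35], [[0, 0, 0], [0, 0, -45], 35], [[0, 0, 0], [0, 0, -35], 35], [[0, 0, 0], [3, 45, -15], 35], [[0, 0, 0], [7, 55, 0], 35], [[0, 0, 0], [8, 55, 0], 35], [[0, 0, 0], [8, 55, 0], 35], [[0, 0, 0], [8, 55, 0], 35], [[0, 0, 0], [8, 50, 0], 35], [[0, 0, 0], [0, 12, 0], 35]]'

```text
time_s: 21.05
ee_pos: [582.8, 24.4, 143.3]
ee_rot: [-179.8, -0.3, -1.5]
force: [0.3, 1.2, -0.1]
gripper_width: 45.9
```

```bash
python3 - <<'E'
from h import *
f=grab('side','s8.png'); rel([583,27,23],-2)
E
```

```text
t 21.1 tcp [582.5  24.3 143.3] [-179.8   -0.3   -1.4] shift(tool now) [ -0.2  -2.4 120.3]
 turn [-0.2 -0.3  0.6] shift(after turn) [  0.4  -2.7 120.3]
```

View pics/s8.png

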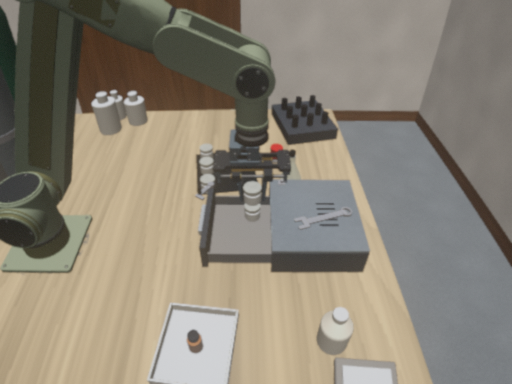

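Request:
servo_tool --plan '[[[0, -0.3, 0.4], [0, 0, 20], 35], [[0, 0, 0], [0, 0, 30], 35], [[0, 0, 0], [0, 0, 30], 35], [[0, 0, 0], [0, 0, 22], 35], [[0, 0, 0], [0, 0, 10], 35], [[0, 0, 0], [0, 0, 6], 35], [[0, 0, 0], [0, 0, 0], 35], [[0, 0, 0], [0, 0, 0], 35], [[0, 0, 0], [0, 0, 0], 35], [[0, 0, 0], [0, 0, 0], 35]]'

```text
time_s: 22.35
ee_pos: [585.1, 32.8, 25.8]
ee_rot: [-179.6, -0.4, -1.6]
force: [0.5, 0.1, -0.5]
gripper_width: 45.7
```

Request:
servo_tool --plan '[[[0.3, 0, 0], [-1, 4, 2], 35], [[0, 0, 0], [0, 0, 2], 35], [[0, 0, 0], [0, 0, 0], 35], [[0, 0, 0], [0, 0, 0], 54], [[0, 0, 0], [0, 0, 0], 54], [[0, 0, 0], [0, 0, 0], 54], [[0, 0, 0], [0, 0, -20], 54], [[0, 0, 0], [0, 0, -40], 54], [[0, 0, 0], [0, 0, -45], 60], [[0, 0, 0], [0, 0, -20], 70]]'

```text
time_s: 23.6
ee_pos: [581.9, 26.9, 148.4]
ee_rot: [-179.3, -0.2, -1.6]
force: [1.2, -1.0, 0.6]
gripper_width: 67.4
```

```bash
python3 - <<'E'
from h import *
f=grab('side','s9.png'); jars(grab('top')); rel([447,219,150],-2)
a=cv2.imread('pics/s9.png');cv2.imwrite('pics/s9c.png',cv2.resize(a[130:290,180:360],None,fx=4,fy=3.7))
E
```

```text
jar [203.5 253.4] [ 17  16 211] [445.1 217.5  45. ]
jar [169.6 257. ] [ 17  17 210] [435.3 311.   45. ]
jar [140.6 259.6] [ 17  16 214] [428.2 390.7  45. ]
t 23.7 tcp [582.5  26.9 148.4] [-179.3   -0.3   -1.6] shift(tool now) [-1.407e+02 -1.883e+02  1.000e-01]
 turn [-0.7 -0.3  0.4] shift(after turn) [-142.1 -187.3   -1.6]
```

View pics/s9c.png

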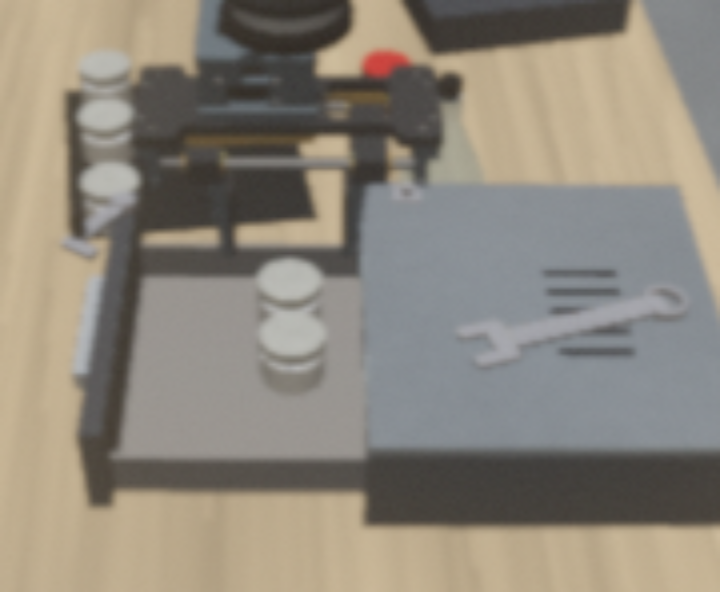

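Request:
servo_tool --plan '[[[-0.7, 0, 0.4], [-20, -30, 0], 70], [[0, 0, 0], [-33, -42, 0], 70], [[0, 0, 0], [-33, -42, 0], 70], [[0, 0, 0], [-33, -42, 0], 70], [[0, 0, 0], [-20, -30, 0], 70], [[0, 0, 0], [0, 0, 25], 70], [[0, 0, 0], [0, 0, 35], 70], [[0, 0, 0], [0, 0, 10], 70], [[0, 0, 0], [0, 0, 0], 70], [[0, 0, 0], [0, 0, 0], 70]]'

```text
time_s: 24.95
ee_pos: [441.7, 221.9, 67.9]
ee_rot: [179.8, 0.3, -2.0]
force: [-0.1, 0.8, 0.7]
gripper_width: 70.1
```

```bash
python3 - <<'E'
from h import *
rel([447,220,15],-2)
E
```

```text
t 24.95 tcp [441.7 221.9  67.9] [179.8   0.3  -2. ] shift(tool now) [ 5.6  1.5 52.8]
 turn [ 0.2  0.3 -0. ] shift(after turn) [ 5.3  1.7 52.9]
```

Request:
servo_tool --plan '[[[0, 0.3, 0], [4, 1, 12], 70], [[0, 0, 0], [2, 0, 20], 70], [[0, 0, 0], [0, 0, 13], 70], [[0, 0, 0], [0, 0, 6], 70], [[0, 0, 0], [0, 0, 1], 70], [[0, 0, 0], [0, 0, 0], 35], [[0, 0, 0], [0, 0, 0], 35], [[0, 0, 0], [0, 0, 0], 35], [[0, 0, 0], [0, 0, 0], 35], [[0, 0, 0], [0, 0, 0], 35]]'

```text
time_s: 26.2
ee_pos: [451.5, 221.3, 16.8]
ee_rot: [-180.0, -0.5, -2.1]
force: [0.6, 0.4, -1.3]
gripper_width: 45.6
```

Request:
servo_tool --plan '[[[0, 0, 0], [0, 0, -30], 35], [[0, 0, 0], [0, 0, -45], 35], [[0, 0, 0], [0, 0, -45], 35], [[0, 0, 0], [0, 0, -35], 35], [[0, 0, 0], [22, 35, -5], 35], [[0, 0, 0], [29, 48, 0], 35], [[0, 0, 0], [29, 48, 0], 35], [[0, 0, 0], [29, 48, 0], 35], [[0, 0, 0], [26, 48, 0], 35], [[0, 0, 0], [8, 20, 0], 35]]'

```text
time_s: 27.45
ee_pos: [588.3, -36.2, 183.6]
ee_rot: [-180.0, -0.6, -1.8]
force: [0.2, -0.4, -1.2]
gripper_width: 45.3
```

```bash
python3 - <<'E'
from h import *
f=grab('side','s10.png'); rel([581,-28,23],-2)
E
```

```text
t 27.5 tcp [588.7 -37.7 183.5] [179.9  -0.6  -1.8] shift(tool now) [ -9.8  -9.6 160.4]
 turn [ 0.1 -0.6  0.2] shift(after turn) [ -8.   -9.4 160.5]
```

View pics/s10.png

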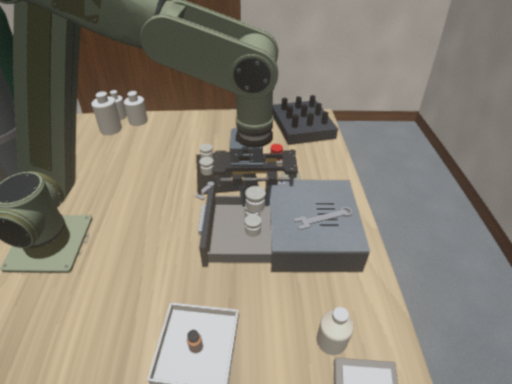

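Request:
servo_tool --plan '[[[0, -0.6, 0], [-6, -3, 15], 35], [[0, 0, 0], [-2, -2, 30], 35], [[0, 0, 0], [0, 0, 35], 35], [[0, 0, 0], [0, 0, 25], 35], [[0, 0, 0], [0, 0, 10], 35], [[0, 0, 0], [0, 0, 0], 35], [[0, 0, 0], [0, 0, 0], 35], [[0, 0, 0], [0, 0, 0], 35], [[0, 0, 0], [0, 0, 0], 35], [[0, 0, 0], [0, 0, 0], 35]]'

```text
time_s: 28.75
ee_pos: [575.3, -23.5, 64.8]
ee_rot: [-179.9, 0.2, -1.4]
force: [-0.5, -0.3, -1.2]
gripper_width: 45.8
```

```bash
python3 - <<'E'
from h import *
rel([582,-31,24],-2)
E
```

```text
t 28.75 tcp [575.3 -23.5  64.8] [-179.9    0.2   -1.4] shift(tool now) [ 7.   7.4 40.7]
 turn [-0.1  0.2  0.6] shift(after turn) [ 6.9  7.3 40.8]
```

Request:
servo_tool --plan '[[[0, 0, 0], [3, 5, 0], 35], [[0, 0, 0], [2, 2, 0], 35], [[0, 0, 0], [0, 0, 15], 35], [[0, 0, 0], [0, 0, 14], 35], [[0, 0, 0], [0, 0, 7], 35], [[0, 0, 0], [0, 0, 2], 35], [[0, 0, 0], [0, 0, 0], 35], [[0, 0, 0], [0, 0, 0], 35], [[0, 0, 0], [0, 0, 0], 35], [[0, 0, 0], [0, 0, 0], 35]]'

```text
time_s: 30.0
ee_pos: [580.3, -31.2, 23.9]
ee_rot: [-179.9, 0.2, -1.4]
force: [0.2, -0.2, -0.8]
gripper_width: 45.9
```

Request:
servo_tool --plan '[[[0, 0, 0], [0, 0, 0], 54], [[0, 0, 0], [0, 0, 0], 54], [[0, 0, 0], [0, 0, 0], 54], [[0, 0, 0], [0, 0, -20], 54], [[0, 0, 0], [0, 0, -40], 54], [[0, 0, 0], [0, 0, -45], 60], [[0, 0, 0], [0, 0, -45], 70], [[0, 0, 0], [-10, -35, -10], 70], [[0, 0, 0], [-20, -55, 0], 70], [[0, 0, 0], [-20, -55, 0], 70]]'

```text
time_s: 31.25
ee_pos: [535.6, 115.0, 190.0]
ee_rot: [-179.8, 0.1, -1.8]
force: [0.4, 0.3, 0.1]
gripper_width: 70.1
```

```bash
python3 - <<'E'
from h import *
f=grab('side','s11.png'); jars(grab('top')); rel([438,311,150],-2)
a=cv2.imread('pics/s11.png');cv2.imwrite('pics/s11c.png',cv2.resize(a[130:290,180:360],None,fx=4,fy=3.7))
E
```

```text
jar [169.6 257. ] [ 17  17 210] [435.3 311.   45. ]
jar [140.6 259.6] [ 17  16 214] [428.2 390.7  45. ]
t 31.35 tcp [534.1 118.2 189.9] [-179.7    0.2   -1.5] shift(tool now) [-100.8 -190.1   41.2]
 turn [-0.3  0.2  0.5] shift(after turn) [-102.8 -189.4   39.9]
```

View pics/s11c.png

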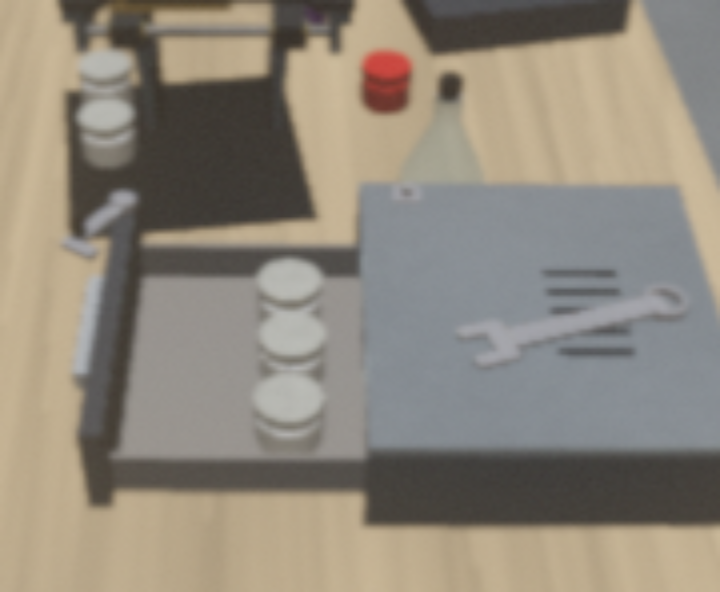

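Three jars stand in a row in the drawer, at crop (290,290), (292,345) and (288,405).

Request:
servo_tool --plan '[[[0, 0, 0], [-25, -45, 0], 70], [[0, 0, 0], [-27, -50, 0], 70], [[0, 0, 0], [-27, -50, 0], 70], [[0, 0, 0], [-18, -40, 0], 70], [[0, 0, 0], [0, 0, 30], 70], [[0, 0, 0], [0, 0, 40], 70], [[0, 0, 0], [0, 0, 35], 70], [[0, 0, 0], [0, 0, 15], 70], [[0, 0, 0], [0, 0, 0], 70], [[0, 0, 0], [0, 0, 0], 70]]'

```text
time_s: 32.6
ee_pos: [444.0, 309.5, 68.9]
ee_rot: [-179.7, -0.2, -1.4]
force: [-1.4, -0.3, 0.9]
gripper_width: 70.2
```

```bash
python3 - <<'E'
from h import *
rel([437,311,15],-2)
E
```

```text
t 32.6 tcp [444.  309.5  68.9] [-179.7   -0.2   -1.4] shift(tool now) [-7.3 -1.  53.9]
 turn [-0.3 -0.2  0.6] shift(after turn) [-7.1 -1.2 53.9]
```

Request:
servo_tool --plan '[[[0, -0.2, 0.4], [-5, -1, 12], 70], [[0, 0, 0], [-2, 0, 20], 70], [[0, 0, 0], [0, 0, 13], 70], [[0, 0, 0], [0, 0, 7], 70], [[0, 0, 0], [0, 0, 1], 70], [[0, 0, 0], [0, 0, 0], 35], [[0, 0, 0], [0, 0, 0], 35], [[0, 0, 0], [0, 0, 0], 35], [[0, 0, 0], [0, 0, 0], 35], [[0, 0, 0], [0, 0, 0], 35]]'

```text
time_s: 33.85
ee_pos: [439.2, 312.5, 16.9]
ee_rot: [-179.4, -0.4, -1.9]
force: [0.8, 0.4, -0.6]
gripper_width: 45.6
```

Request:
servo_tool --plan '[[[0, 0, 0], [0, 0, -30], 35], [[0, 0, 0], [0, 0, -45], 35], [[0, 0, 0], [0, 0, -45], 35], [[0, 0, 0], [0, 0, -40], 35], [[0, 0, 0], [12, 45, -10], 35], [[0, 0, 0], [14, 58, 0], 35], [[0, 0, 0], [14, 58, 0], 35], [[0, 0, 0], [14, 58, 0], 35], [[0, 0, 0], [14, 58, 0], 35], [[0, 0, 0], [12, 50, 0], 35]]'

```text
time_s: 35.1
ee_pos: [509.9, -24.6, 190.6]
ee_rot: [-179.4, -0.6, -1.5]
force: [0.7, 1.3, -0.4]
gripper_width: 45.8
```

```bash
python3 - <<'E'
from h import *
rel([512,-32,80],-2)
E
```

```text
t 35.1 tcp [509.9 -24.6 190.6] [-179.4   -0.6   -1.5] shift(tool now) [  1.    8.4 110.5]
 turn [-0.6 -0.6  0.5] shift(after turn) [  2.3   7.3 110.6]
```

Request:
servo_tool --plan '[[[-0.5, -0.5, 0.4], [0, 0, 0], 35], [[0, 0, 0], [0, 0, 25], 35], [[0, 0, 0], [0, 0, 35], 35], [[0, 0, 0], [0, 0, 35], 35], [[0, 0, 0], [0, 0, 25], 35], [[0, 0, 0], [0, 0, 3], 35], [[0, 0, 0], [0, 0, 0], 35], [[0, 0, 0], [0, 0, 0], 35], [[0, 0, 0], [0, 0, 0], 35], [[0, 0, 0], [0, 0, 0], 35]]'

```text
time_s: 36.35
ee_pos: [512.6, -22.1, 68.3]
ee_rot: [-179.9, -0.5, -2.0]
force: [0.4, 0.5, -1.8]
gripper_width: 45.3
```

```bash
python3 - <<'E'
from h import *
rel([512,-33,24],-2);f=grab('side','s12.png')
a=cv2.imread('pics/s12.png');cv2.imwrite('pics/s12c.png',cv2.resize(a[130:290,180:360],None,fx=4,fy=3.7))
E
```

```text
t 36.35 tcp [512.6 -22.1  68.3] [-179.9   -0.5   -2. ] shift(tool now) [-0.6 11.1 44.3]
 turn [-0.1 -0.5 -0. ] shift(after turn) [-0.2 10.9 44.3]
```

View pics/s12c.png

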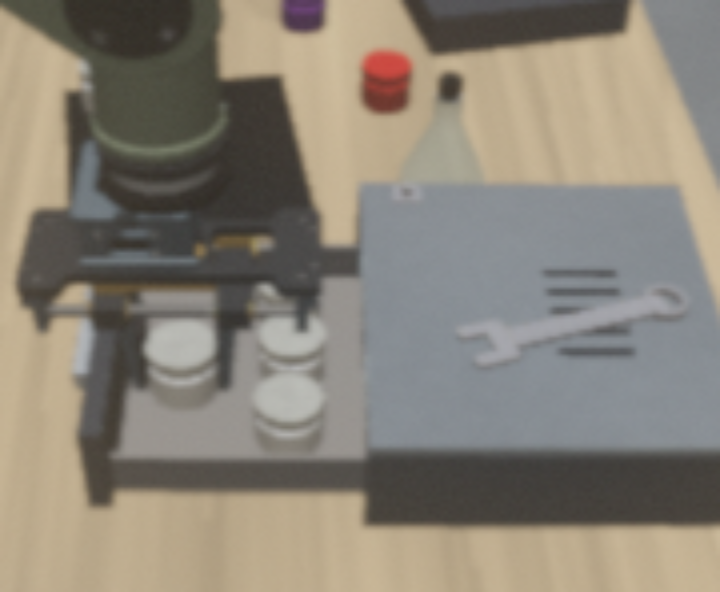

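Request:
servo_tool --plan '[[[0, -0.3, 0], [-1, 6, 0], 35], [[0, 0, 0], [0, 5, 0], 35], [[0, 0, 0], [0, 0, 15], 35], [[0, 0, 0], [0, 0, 16], 35], [[0, 0, 0], [0, 0, 9], 35], [[0, 0, 0], [0, 0, 3], 35], [[0, 0, 0], [0, 0, 0], 35], [[0, 0, 0], [0, 0, 0], 35], [[0, 0, 0], [0, 0, 0], 35], [[0, 0, 0], [0, 0, 0], 35]]'

```text
time_s: 37.65
ee_pos: [511.3, -34.4, 23.5]
ee_rot: [-179.9, -0.2, -2.1]
force: [-0.0, -0.3, 1.1]
gripper_width: 45.6
```

Request:
servo_tool --plan '[[[0, 0, 0], [0, 0, 0], 54], [[0, 0, 0], [0, 0, 0], 54], [[0, 0, 0], [0, 0, 0], 54], [[0, 0, 0], [0, 0, -20], 54], [[0, 0, 0], [0, 0, -40], 54], [[0, 0, 0], [0, 0, -50], 60], [[0, 0, 0], [0, 0, -50], 70], [[0, 0, 0], [-10, -45, -10], 70], [[0, 0, 0], [-13, -60, 0], 70], [[0, 0, 0], [-13, -60, 0], 70]]'

```text
time_s: 38.9
ee_pos: [482.3, 132.4, 199.6]
ee_rot: [-179.8, -0.4, -2.6]
force: [0.9, -0.2, -0.0]
gripper_width: 70.0
```

Request:
servo_tool --plan '[[[0, 0, 0], [-13, -60, 0], 70], [[0, 0, 0], [-13, -60, 0], 70], [[0, 0, 0], [-13, -60, 0], 70], [[0, 0, 0], [-8, -40, 0], 70], [[0, 0, 0], [0, 0, 20], 70], [[0, 0, 0], [0, 0, 35], 70], [[0, 0, 0], [0, 0, 30], 70], [[0, 0, 0], [0, 0, 20], 70], [[0, 0, 0], [0, 0, 0], 70], [[0, 0, 0], [0, 0, 0], 70]]'

```text
time_s: 40.15
ee_pos: [443.4, 366.2, 93.1]
ee_rot: [-179.6, -0.6, -2.1]
force: [-0.2, -0.0, 0.1]
gripper_width: 69.6
```

```bash
python3 - <<'E'
from h import *
rel([430,391,15],-2);grab('wrist','w13.png')
f=grab('side','s13.png')
a=cv2.imread('pics/s13.png');cv2.imwrite('pics/s13c.png',cv2.resize(a[130:290,180:360],None,fx=4,fy=3.7))
E
```

```text
t 40.15 tcp [443.4 366.2  93.1] [-179.6   -0.6   -2.1] shift(tool now) [-15.2 -23.8  78.2]
 turn [-0.4 -0.6 -0.1] shift(after turn) [-14.3 -24.3  78.1]
```

View pics/s13c.png

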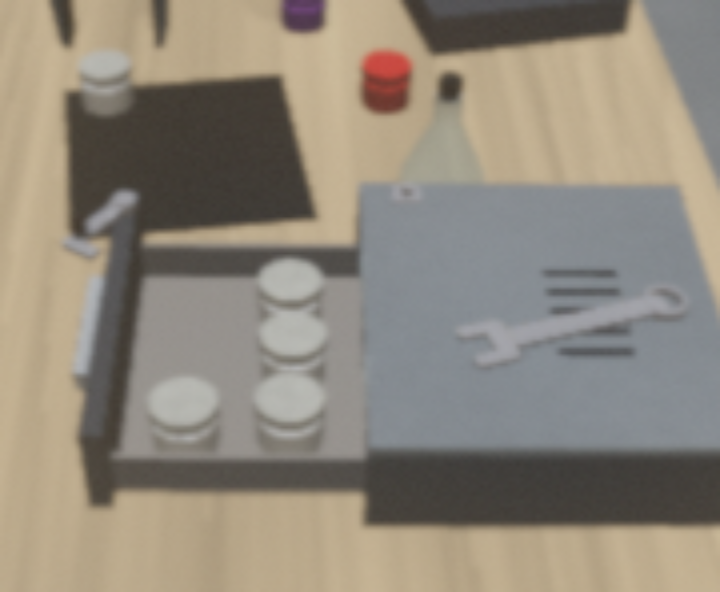

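View pics/w13.png

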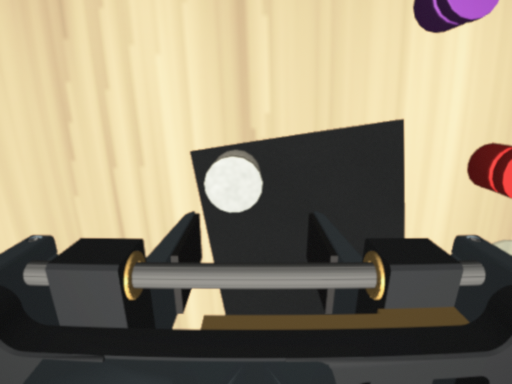

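Four jars are in the drawer, all upright. The last one is at wrist (233,182), which is world (430,391).

Request:
servo_tool --plan '[[[-0.3, -0.5, 0], [-8, -14, 0], 70], [[0, 0, 0], [-6, -10, 0], 70], [[0, 0, 0], [0, 0, 20], 70], [[0, 0, 0], [0, 0, 20], 70], [[0, 0, 0], [0, 0, 0], 70], [[0, 0, 0], [0, 0, 0], 70], [[0, 0, 0], [0, 0, 0], 70], [[0, 0, 0], [0, 0, 0], 70], [[0, 0, 0], [0, 0, 0], 70], [[0, 0, 0], [0, 0, 0], 70]]'

```text
time_s: 41.5
ee_pos: [431.0, 398.4, 58.7]
ee_rot: [-179.4, -0.6, -2.0]
force: [-0.2, -0.1, -0.1]
gripper_width: 70.1
```

```bash
python3 - <<'E'
from h import *
rel([430,391,15],-2)
E
```

```text
t 41.5 tcp [431.  398.4  58.7] [-179.4   -0.6   -2. ] shift(tool now) [-1.1  7.9 43.6]
 turn [-0.6 -0.6 -0. ] shift(after turn) [-0.7  7.4 43.7]
```

Request:
servo_tool --plan '[[[-0.4, -0.5, 0], [-1, 5, 10], 70], [[0, 0, 0], [0, 2, 15], 70], [[0, 0, 0], [0, 0, 11], 70], [[0, 0, 0], [0, 0, 5], 70], [[0, 0, 0], [0, 0, 1], 70], [[0, 0, 0], [0, 0, 0], 35], [[0, 0, 0], [0, 0, 0], 35], [[0, 0, 0], [0, 0, 0], 35], [[0, 0, 0], [0, 0, 0], 35], [[0, 0, 0], [0, 0, 0], 35]]'

```text
time_s: 42.75
ee_pos: [429.7, 390.9, 13.4]
ee_rot: [-179.8, -0.0, -2.0]
force: [-0.5, -0.7, -0.6]
gripper_width: 45.4
```

Request:
servo_tool --plan '[[[0, 0, 0], [0, 0, -30], 35], [[0, 0, 0], [0, 0, -45], 35], [[0, 0, 0], [0, 0, -45], 35], [[0, 0, 0], [0, 0, -45], 35], [[0, 0, 0], [10, 45, -10], 35], [[0, 0, 0], [14, 58, 0], 35], [[0, 0, 0], [14, 58, 0], 35], [[0, 0, 0], [14, 58, 0], 35], [[0, 0, 0], [14, 58, 0], 35], [[0, 0, 0], [14, 50, 0], 35]]'

```text
time_s: 44.0
ee_pos: [500.6, 55.0, 194.1]
ee_rot: [-179.8, -0.3, -1.6]
force: [1.0, 0.3, -0.2]
gripper_width: 45.7
```

```bash
python3 - <<'E'
from h import *
rel([513,24,70],-2)
E
```

```text
t 44.0 tcp [500.6  55.  194.1] [-179.8   -0.3   -1.6] shift(tool now) [ 12.6  31.1 124. ]
 turn [-0.2 -0.3  0.4] shift(after turn) [ 13.4  30.6 124.1]
```

Request:
servo_tool --plan '[[[0, 0, 0], [7, 16, 0], 35], [[0, 0, 0], [5, 10, 0], 35], [[0, 0, 0], [0, 0, 25], 35], [[0, 0, 0], [0, 0, 35], 35], [[0, 0, 0], [0, 0, 35], 35], [[0, 0, 0], [0, 0, 25], 35], [[0, 0, 0], [0, 0, 3], 35], [[0, 0, 0], [0, 0, 0], 35], [[0, 0, 0], [0, 0, 0], 35], [[0, 0, 0], [0, 0, 0], 35]]'

```text
time_s: 45.25
ee_pos: [516.7, 32.0, 71.2]
ee_rot: [-179.6, -0.7, -1.4]
force: [-0.4, 0.6, -0.7]
gripper_width: 45.7
```

```bash
python3 - <<'E'
from h import *
rel([513,24,21],-2)
E
```

```text
t 45.25 tcp [516.7  32.   71.2] [-179.6   -0.7   -1.4] shift(tool now) [-4.1  8.4 50.1]
 turn [-0.4 -0.7  0.6] shift(after turn) [-3.4  8.1 50.2]
```

Request:
servo_tool --plan '[[[-0.3, -0.6, 0.4], [-3, 5, 0], 35], [[0, 0, 0], [-1, 3, 0], 35], [[0, 0, 0], [0, 0, 15], 35], [[0, 0, 0], [0, 0, 18], 35], [[0, 0, 0], [0, 0, 12], 35], [[0, 0, 0], [0, 0, 5], 35], [[0, 0, 0], [0, 0, 0], 35], [[0, 0, 0], [0, 0, 0], 35], [[0, 0, 0], [0, 0, 0], 35], [[0, 0, 0], [0, 0, 0], 35]]'

```text
time_s: 46.5
ee_pos: [513.1, 23.0, 19.6]
ee_rot: [-179.9, -0.2, -1.9]
force: [-0.2, 0.1, 0.1]
gripper_width: 45.7
```

Request:
servo_tool --plan '[[[0, 0, 0], [0, 0, 0], 54], [[0, 0, 0], [0, 0, 0], 54], [[0, 0, 0], [0, 0, 0], 54], [[0, 0, 0], [0, 0, -20], 54], [[0, 0, 0], [0, 0, -40], 54], [[0, 0, 0], [0, 0, -50], 54], [[0, 0, 0], [0, 0, -50], 30], [[0, 0, 0], [-45, 0, 0], 0], [[0, 0, 0], [-50, 0, 0], 0], [[0, 0, 0], [-40, 0, 0], 0]]'

```text
time_s: 47.75
ee_pos: [377.5, 27.4, 184.3]
ee_rot: [-179.9, -0.4, -1.9]
force: [-0.6, -0.3, 0.5]
gripper_width: 16.8
```

```bash
python3 - <<'E'
from h import *
rel([395,22,46],-2)
f=grab('side','s14.png'); t=grab('top','t14.png')
a=cv2.imread('pics/s14.png');cv2.imwrite('pics/s14c.png',cv2.resize(a[130:290,180:360],None,fx=4,fy=3.7))
a=cv2.imread('pics/t14.png');cv2.imwrite('pics/t14c.png',cv2.resize(a[90:290,120:330],None,fx=3.6,fy=3))
E
```

```text
t 47.75 tcp [377.5  27.4 184.3] [-179.9   -0.4   -1.9] shift(tool now) [ 16.7   5.1 138.4]
 turn [-0.1 -0.4  0.1] shift(after turn) [ 17.7   4.8 138.3]
```

View pics/s14c.png

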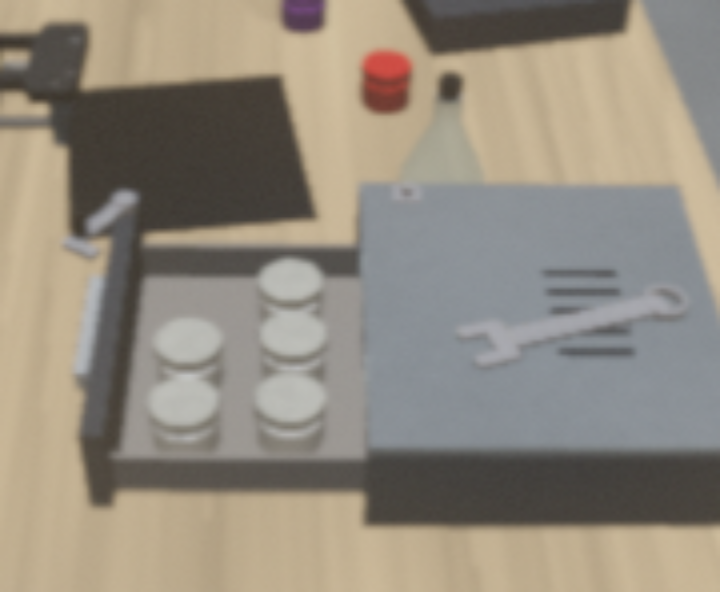

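View pics/t14c.png

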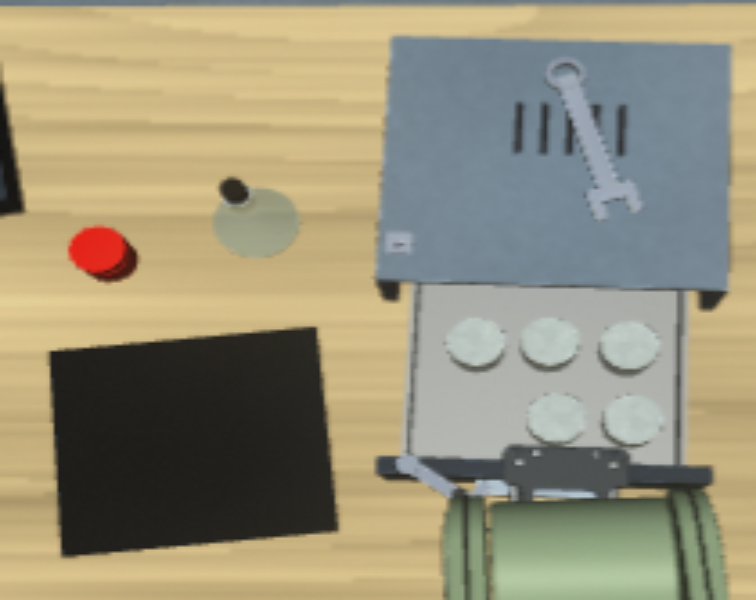

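All five jars are upright in the drawer and the mat is empty. Next I go down in front of the pull with the fingers closed.

Request:
servo_tool --plan '[[[0, 0, 0], [10, 0, 0], 0], [[0, 0, 0], [4, 0, 15], 0], [[0, 0, 0], [0, 0, 35], 0], [[0, 0, 0], [0, 0, 40], 0], [[0, 0, 0], [0, 0, 35], 0], [[0, 0, 0], [0, 0, 8], 0], [[0, 0, 0], [0, 0, 0], 0], [[0, 0, 0], [0, 0, 0], 0], [[0, 0, 0], [0, 0, 0], 0], [[0, 0, 0], [0, 0, 0], 0]]'

```text
time_s: 49.1
ee_pos: [407.8, 27.1, 51.3]
ee_rot: [-179.9, -1.3, -1.9]
force: [1.1, -0.0, 0.3]
gripper_width: 0.6
```

```bash
python3 - <<'E'
from h import *
rel([420,31,50],-2)
f=grab('side','s15.png'); f=grab('wrist','w15.png')
a=cv2.imread('pics/s15.png');cv2.imwrite('pics/s15c.png',cv2.resize(a[130:290,130:330],None,fx=4,fy=3.7))
E
```

```text
t 49.1 tcp [407.8  27.1  51.3] [-179.9   -1.3   -1.9] shift(tool now) [12.  -4.3  1.6]
 turn [-0.1 -1.3  0.1] shift(after turn) [12.  -4.3  1.3]
```

View pics/s15c.png

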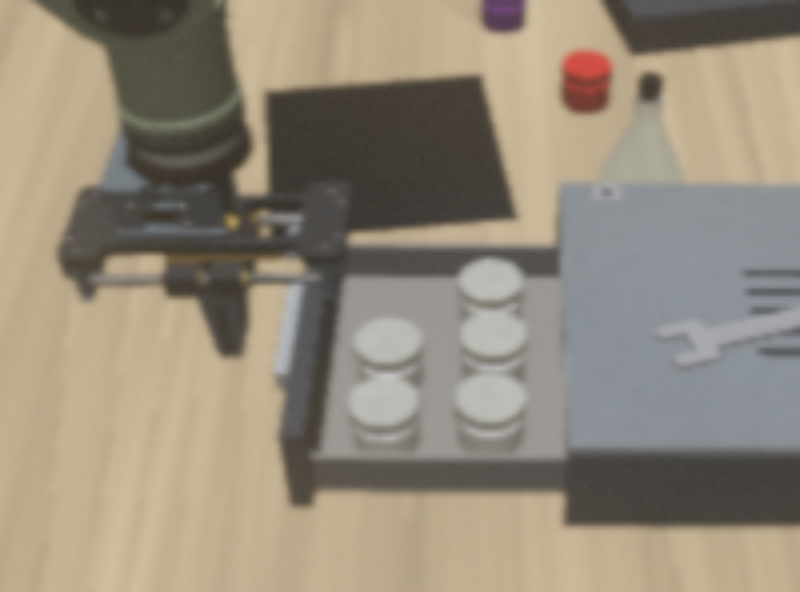

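View pics/w15.png

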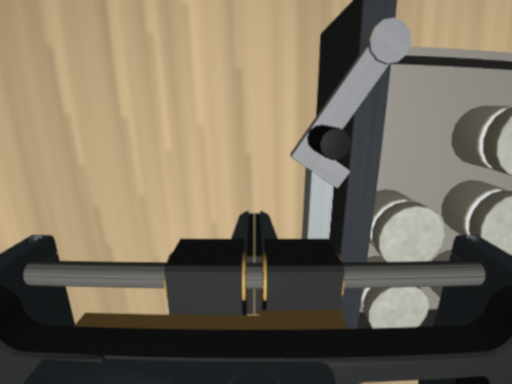

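Request:
servo_tool --plan '[[[0, -0.7, 0], [3, 0, 0], 0], [[0, -0.6, 0], [5, -1, 0], 0], [[0, 0, 0], [6, 0, 0], 0], [[0, 0, 0], [8, 0, 0], 0], [[0, 0, 0], [8, 0, 0], 0], [[0, 0, 0], [8, 0, 0], 0], [[0, 0, 0], [8, 0, 0], 0], [[0, 0, 0], [8, 0, 0], 0], [[0, 0, 0], [8, 0, 0], 0], [[0, 0, 0], [8, 0, 0], 0]]'

```text
time_s: 50.45
ee_pos: [478.1, 25.7, 50.7]
ee_rot: [-179.9, 0.6, -1.9]
force: [-5.1, 0.6, 3.8]
gripper_width: 0.3
```

```bash
python3 - <<'E'
from h import *
rel([580,31,50],-2); print(env.state()['force'])
f=grab('side','s16.png')
a=cv2.imread('pics/s16.png');cv2.imwrite('pics/s16c.png',cv2.resize(a[130:290,130:330],None,fx=4,fy=3.7))
E
```

```text
t 50.45 tcp [478.1  25.7  50.7] [-179.9    0.6   -1.9] shift(tool now) [101.7  -8.8  -0.4]
 turn [-0.1  0.6  0.1] shift(after turn) [101.7  -8.9   0.7]
[-5.07327437  0.62662941  3.82505291]
```

View pics/s16c.png

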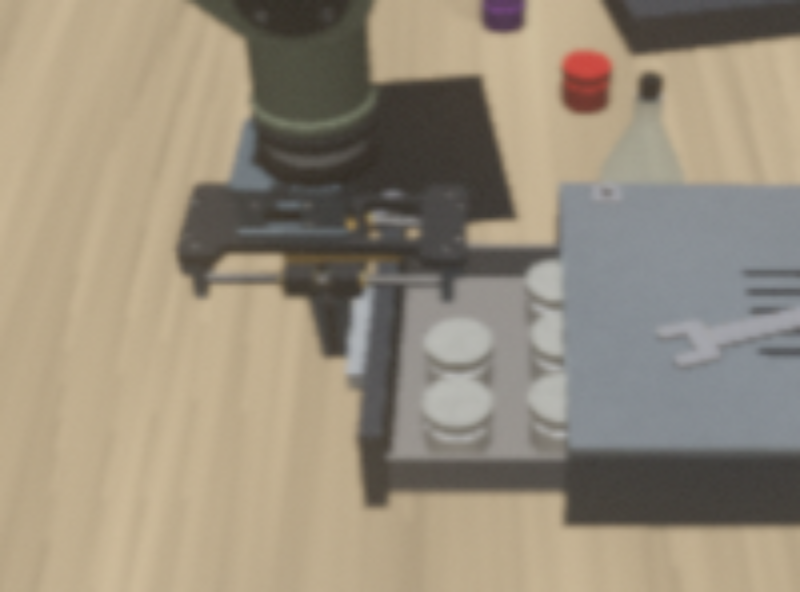

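Request:
servo_tool --plan '[[[0, 0, 0], [9, 0, 0], 0], [[0, 0, 0], [9, 0, 0], 0], [[0, 0, 0], [9, 0, 0], 0], [[0, 0, 0], [9, 0, 0], 0], [[0, 0, 0], [9, 0, 0], 0], [[0, 0, 0], [9, 0, 0], 0], [[0, 0, 0], [9, 0, 0], 0], [[0, 0, 0], [8, 0, 0], 0], [[0, 0, 0], [6, 0, 0], 0], [[0, 0, 0], [5, 0, 0], 0]]'

```text
time_s: 51.75
ee_pos: [566.3, 22.5, 49.8]
ee_rot: [-179.9, 0.5, -1.9]
force: [-5.0, 0.3, 3.9]
gripper_width: 0.2
```

```bash
python3 - <<'E'
from h import *
rel([585,25,50],-2)
f=grab('side','s17.png')
a=cv2.imread('pics/s17.png');cv2.imwrite('pics/s17c.png',cv2.resize(a[130:290,150:350],None,fx=4,fy=3.7))
E
```

```text
t 51.75 tcp [566.3  22.5  49.8] [-179.9    0.5   -1.9] shift(tool now) [18.6 -3.1 -0.4]
 turn [-0.1  0.5  0.1] shift(after turn) [18.6 -3.1 -0.2]
```

View pics/s17c.png

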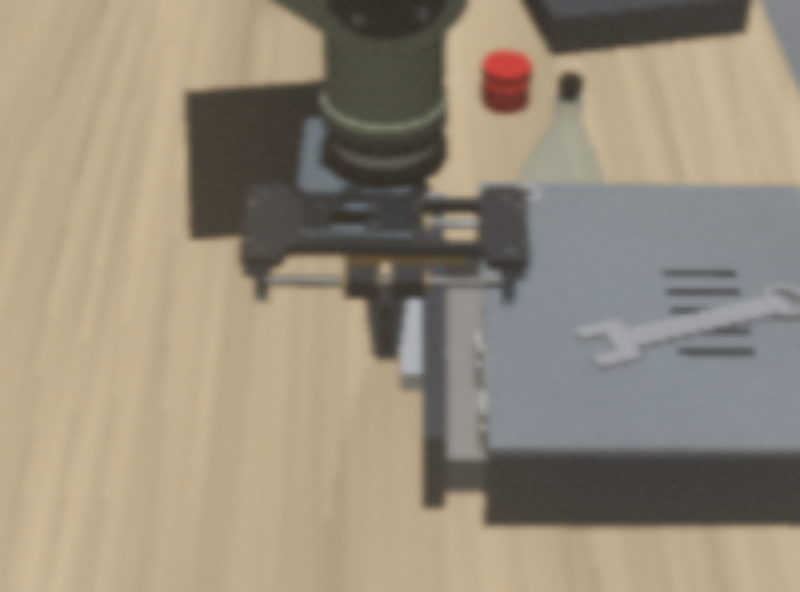

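Request:
servo_tool --plan '[[[0, 0, 0], [5, 0, 0], 0], [[0, 0, 0], [5, 0, 0], 0], [[0, 0, 0], [4, 0, 0], 0], [[0, 0, 0], [4, 0, 0], 0], [[0, 0, 0], [4, 0, 0], 0], [[0, 0, 0], [3, 0, 0], 0], [[0, 0, 0], [3, 0, 0], 0], [[0, 0, 0], [3, 0, 0], 0], [[0, 0, 0], [3, 0, 0], 0], [[0, 0, 0], [3, 0, 0], 0]]'

```text
time_s: 53.05
ee_pos: [590.3, 21.7, 49.8]
ee_rot: [-179.9, 2.5, -2.0]
force: [-10.6, 1.5, 9.8]
gripper_width: 0.6
```

Request:
servo_tool --plan '[[[0, 0, 0], [3, 0, 0], 0], [[0, 0, 0], [3, 0, 0], 0], [[0, 0, 0], [3, 0, 0], 0], [[0, 0, 0], [3, 0, 0], 0], [[0, 0, 0], [3, 0, 0], 0], [[0, 0, 0], [3, 0, 0], 0], [[0, 0, 0], [3, 0, 0], 0], [[0, 0, 0], [3, 0, 0], 0], [[0, 0, 0], [3, 0, 0], 0], [[0, 0, 0], [3, 0, 0], 0]]'

```text
time_s: 54.3
ee_pos: [589.3, 21.6, 50.6]
ee_rot: [-180.0, 6.6, -2.0]
force: [-10.3, 0.0, 10.1]
gripper_width: 0.7
```

Request:
servo_tool --plan '[[[0, 0, 0], [-10, 0, 0], 0], [[0, 0, 0], [-15, 0, 0], 0], [[0, 3, 0], [-15, 0, 0], 0], [[0, 3, 0], [-10, 0, 0], 0], [[0, 0, 0], [0, 0, -25], 0], [[0, 0, 0], [0, 0, -35], 0], [[0, 0, 0], [0, 0, -35], 0], [[0, 0, 0], [0, 0, -35], 0], [[0, 0, 0], [0, 0, 0], 0], [[0, 0, 0], [0, 0, 0], 0]]'

```text
time_s: 55.55
ee_pos: [539.4, 23.9, 188.4]
ee_rot: [-179.9, -0.6, -1.9]
force: [-0.1, 0.4, 0.6]
gripper_width: 0.6
```

```bash
python3 - <<'E'
from h import *
rel([585,25,150],-2)
f=grab('side','s18.png'); grab('wrist','w18.png');grab('top','t18.png')
a=cv2.imread('pics/s18.png');cv2.imwrite('pics/s18c.png',cv2.resize(a[130:290,180:380],None,fx=4,fy=3.7))
a=cv2.imread('pics/t18.png');cv2.imwrite('pics/t18c.png',cv2.resize(a[90:250,180:350],None,fx=4,fy=3.7))
E
```

```text
t 55.55 tcp [539.4  23.9 188.4] [-179.9   -0.6   -1.9] shift(tool now) [45.1 -2.6 38.9]
 turn [-0.1 -0.6  0.1] shift(after turn) [45.5 -2.7 38.4]
```

View pics/s18c.png

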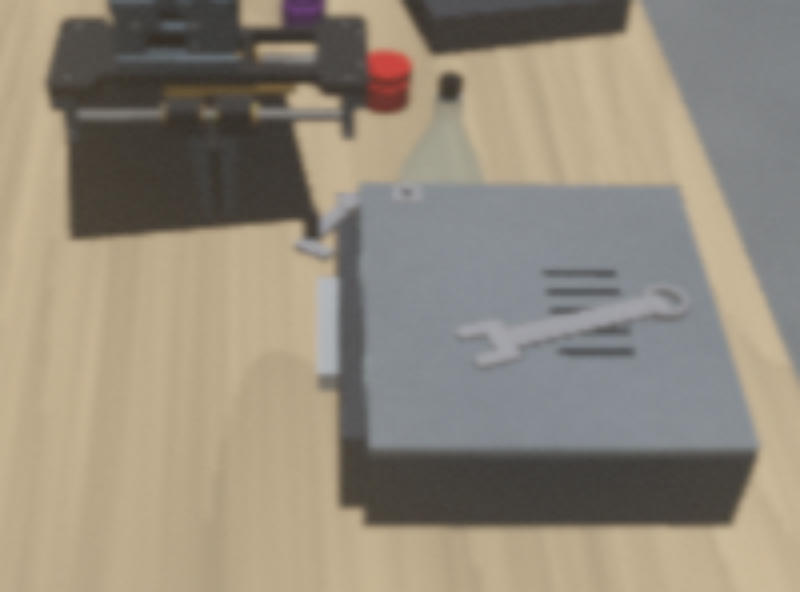

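View pics/w18.png

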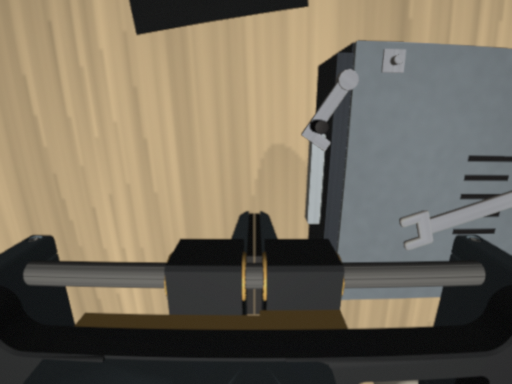

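View pics/t18c.png

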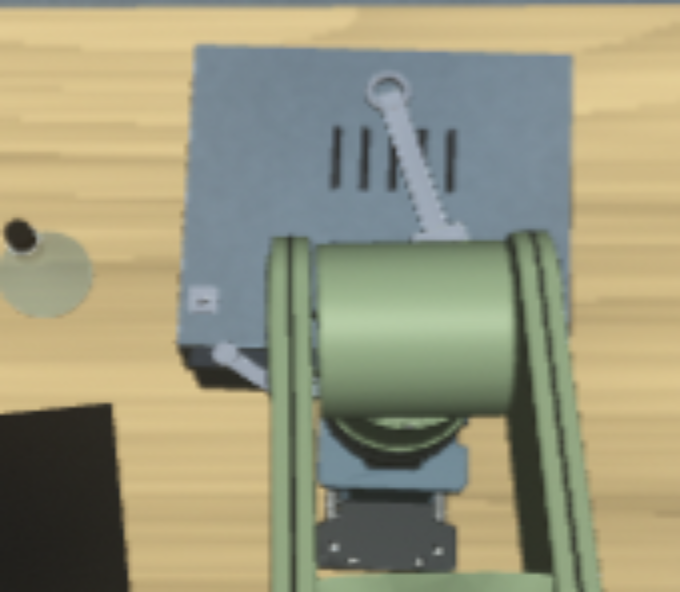

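```bash
python3 - <<'E'
from h import *
f=grab('wrist')
a=cv2.cvtColor(f['pixels'],cv2.COLOR_RGB2BGR);cv2.imwrite('pics/w19c.png',cv2.resize(a[30:240,280:480],None,fx=3.5,fy=2.8))
print('hinge',onz(f,348,78,97).round(1),'post',onz(f,320,127,120).round(1),'pin',onz(f,397,60,99).round(1))
E
```

```text
hinge [626.1 129.2  97. ] post [596.8  89.1 120. ] pin [668.1 143.3  99. ]
```

View pics/w19c.png

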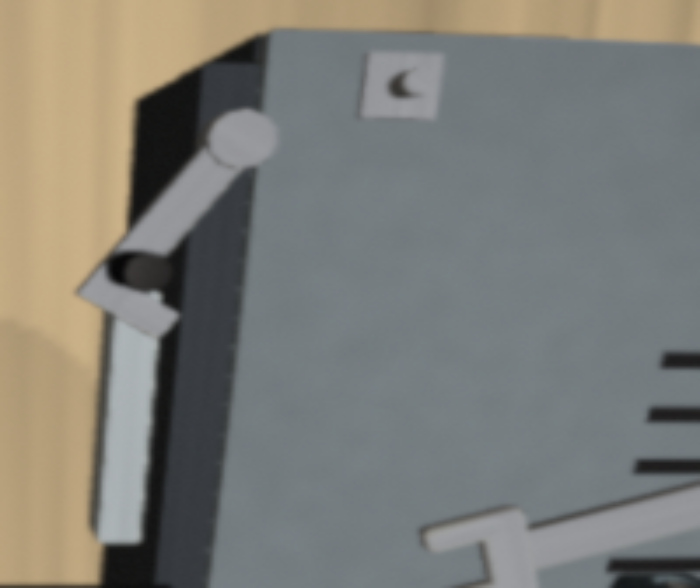

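Request:
servo_tool --plan '[[[0, -0.5, 0], [8, -25, 0], 0], [[0, 0, 0], [6, -30, 0], 0], [[0, 0, 0], [0, 0, 20], 0], [[0, 0, 0], [0, 0, 30], 0], [[0, 0, 0], [0, 0, 22], 0], [[0, 0, 0], [0, 0, 5], 0], [[0, 0, 0], [0, 0, 0], 0], [[0, 0, 0], [0, 0, 0], 0], [[0, 0, 0], [0, 0, 0], 0], [[0, 0, 0], [0, 0, 0], 0]]'

```text
time_s: 57.0
ee_pos: [555.8, 80.0, 106.1]
ee_rot: [-180.0, 0.2, -2.0]
force: [-0.6, 0.9, -0.3]
gripper_width: 0.3
```

```bash
python3 - <<'E'
from h import *
rel([572,84,106],-2)
grab('wrist','w20.png')
f=grab('side','s20.png')
a=cv2.imread('pics/s20.png');cv2.imwrite('pics/s20c.png',cv2.resize(a[130:230,200:325],None,fx=6,fy=5.7))
E
```

```text
t 57.0 tcp [555.8  80.  106.1] [-180.     0.2   -2. ] shift(tool now) [16.  -4.5  0. ]
 turn [-0.   0.2  0. ] shift(after turn) [16.  -4.5  0.1]
```

View pics/w20.png

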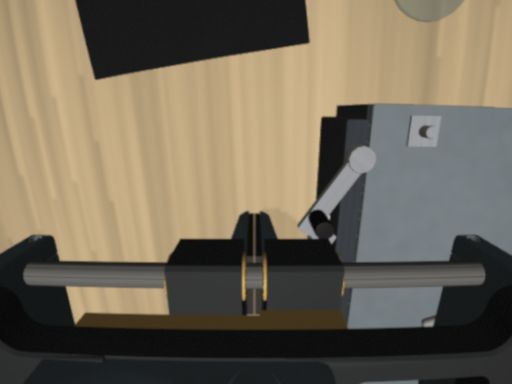

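View pics/s20c.png

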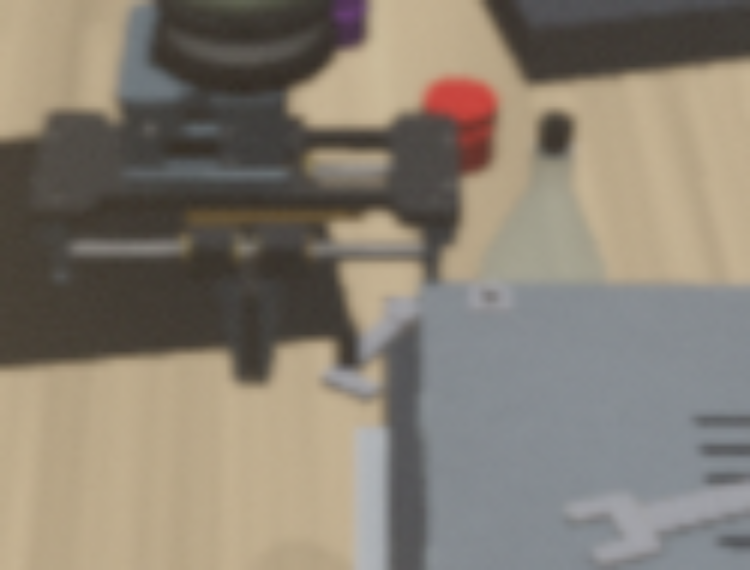

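Request:
servo_tool --plan '[[[0, 0, 0], [8, -2, 0], 0], [[0, 0, 0], [8, 0, 0], 0], [[0, 0, 0], [7, 0, 0], 0], [[0, 0, 0], [7, 0, 0], 0], [[0, 0, 0], [7, 0, 0], 0], [[0, 0, 0], [7, 0, 0], 0], [[0, 0, 0], [7, 0, 0], 0], [[0, 0, 0], [7, 0, 0], 0], [[0, 0, 0], [5, 0, 0], 0], [[0, 0, 0], [0, 0, 0], 0]]'

```text
time_s: 58.35
ee_pos: [622.5, 79.4, 105.0]
ee_rot: [180.0, 0.3, -2.0]
force: [-0.5, -0.6, -0.7]
gripper_width: 0.4
```

```bash
python3 - <<'E'
from h import *
rel([645,88,106],-2)
grab('wrist','w21.png')
f=grab('side','s21.png')
a=cv2.imread('pics/s21.png');cv2.imwrite('pics/s21c.png',cv2.resize(a[130:230,200:325],None,fx=6,fy=5.7))
E
```

```text
t 58.35 tcp [622.5  79.4 105. ] [180.    0.3  -2. ] shift(tool now) [22.2 -9.4 -1.2]
 turn [0.  0.3 0. ] shift(after turn) [22.2 -9.4 -1. ]
```

View pics/w21.png

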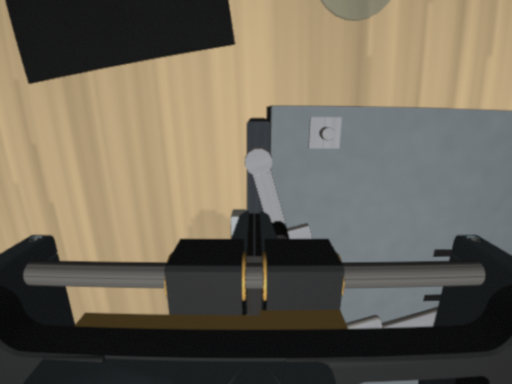

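View pics/s21c.png

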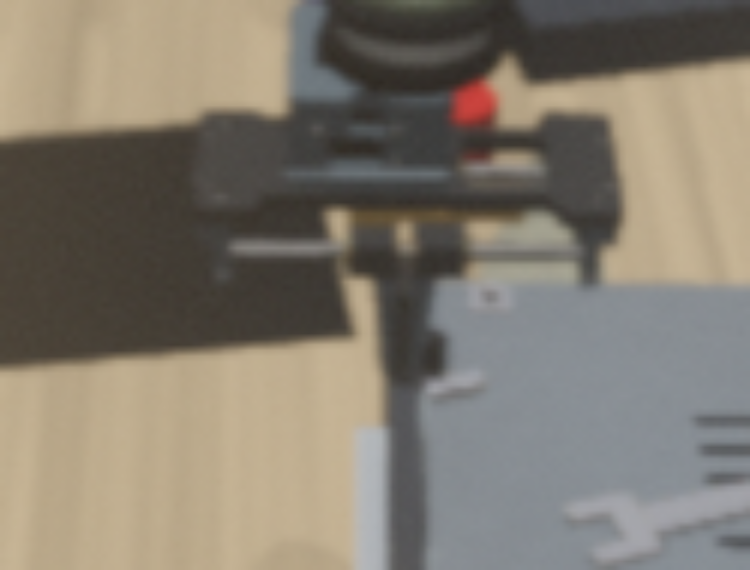

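Request:
servo_tool --plan '[[[0, 0, 0], [4, -1, 0], 0], [[0, 0, 0], [4, -1, 0], 0], [[0, 0, 0], [4, -2, 0], 0], [[0, 0, 0], [4, -2, 0], 0], [[0, 0, 0], [4, -2, 0], 0], [[0, 0, 0], [3, -2, 0], 0], [[0, 0, 0], [3, -2, 0], 0], [[0, 0, 0], [0, 0, 0], 0], [[0, 0, 0], [-8, 0, 0], 0], [[0, 0, 0], [-4, 0, 0], 0]]'

```text
time_s: 59.7
ee_pos: [637.3, 92.5, 105.1]
ee_rot: [-180.0, 0.4, -1.9]
force: [0.7, 1.1, 0.5]
gripper_width: 0.5
```

```bash
python3 - <<'E'
from h import *
rel([665,62,106],-2)
grab('wrist','w22.png')
E
```

```text
t 59.7 tcp [637.3  92.5 105.1] [-180.     0.4   -1.9] shift(tool now) [28.8 29.5 -1.1]
 turn [-0.   0.4  0.1] shift(after turn) [28.8 29.5 -0.9]
```

View pics/w22.png

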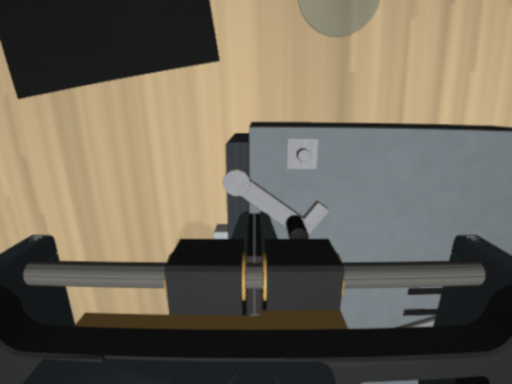

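Request:
servo_tool --plan '[[[0, 0, 0], [0, 12, 0], 0], [[0, 0, 0], [0, 15, 0], 0], [[0, 0, 0], [0, 5, 0], 0], [[0, 0, 0], [0, 0, 0], 0], [[0, 0, 0], [12, 0, 0], 0], [[0, 0, 0], [12, 0, 0], 0], [[0, 0, 0], [7, 0, 0], 0], [[0, 0, 0], [0, 0, 0], 0], [[0, 0, 0], [0, 0, 0], 0], [[0, 0, 0], [0, 0, 0], 0]]'

```text
time_s: 61.0
ee_pos: [670.0, 56.6, 104.8]
ee_rot: [-180.0, 0.3, -2.0]
force: [0.0, -0.8, 0.1]
gripper_width: 0.7
```

```bash
python3 - <<'E'
from h import *
rel([670,105,105],-2)
f=grab('wrist','w23.png')
E
```

```text
t 61.0 tcp [670.   56.6 104.8] [-180.     0.3   -2. ] shift(tool now) [ -1.7 -48.3  -0.2]
 turn [-0.   0.3  0. ] shift(after turn) [ -1.7 -48.3  -0.2]
```

View pics/w23.png

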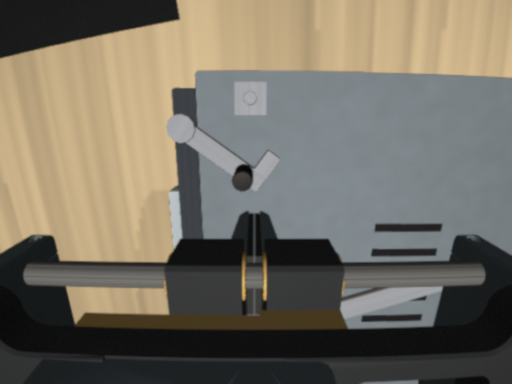

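Request:
servo_tool --plan '[[[0, 0, 0], [-1, -5, 0], 0], [[0, 0, 0], [0, -5, 0], 0], [[0, 0, 0], [0, -5, 0], 0], [[0, 0, 0], [0, -4, 0], 0], [[0, 0, 0], [0, -4, 0], 0], [[0, 0, 0], [0, -4, 0], 0], [[0, 0, 0], [0, -4, 0], 0], [[0, 0, 0], [0, -4, 0], 0], [[0, 0, 0], [0, -3, 0], 0], [[0, 0, 0], [0, 0, 0], 0]]'

```text
time_s: 62.3
ee_pos: [672.9, 95.9, 105.7]
ee_rot: [179.9, -0.1, -1.9]
force: [2.4, -1.2, -0.7]
gripper_width: 0.3
```

```bash
python3 - <<'E'
from h import *
rel([672,107,105],-2)
f=grab('wrist','w24.png')
E
```

```text
t 62.3 tcp [672.9  95.9 105.7] [ 1.799e+02 -1.000e-01 -1.900e+00] shift(tool now) [ -1.2 -11.1   0.7]
 turn [ 0.1 -0.1  0.1] shift(after turn) [ -1.2 -11.    0.7]
```

View pics/w24.png

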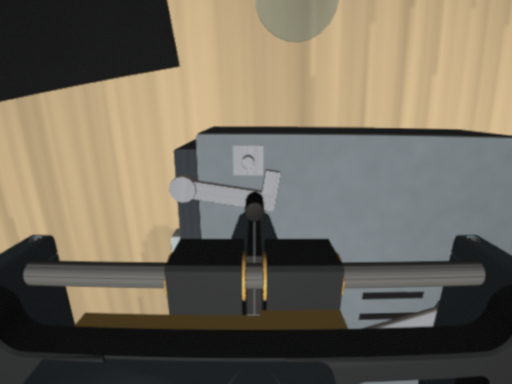

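Request:
servo_tool --plan '[[[0, 0, 0], [0, -2, 0], 0], [[0, 0, 0], [0, -2, 0], 0], [[0, 0, 0], [0, -2, 0], 0], [[0, 0, 0], [0, -2, 0], 0], [[0, 0, 0], [0, -2, 0], 0], [[0, 0, 0], [0, -2, 0], 0], [[0, 0, 0], [0, -2, 0], 0], [[0, 0, 0], [0, -2, 0], 0], [[0, 0, 0], [0, -2, 0], 0], [[0, 0, 0], [0, -2, 0], 0]]'

```text
time_s: 63.6
ee_pos: [673.7, 103.6, 106.3]
ee_rot: [178.5, -0.1, -1.8]
force: [2.0, -6.8, -0.0]
gripper_width: 0.3
```

```bash
python3 - <<'E'
from h import *
rel([672,107,105],-2)
f=grab('wrist','w25.png')
E
```

```text
t 63.6 tcp [673.7 103.6 106.3] [ 1.785e+02 -1.000e-01 -1.800e+00] shift(tool now) [-1.8 -3.4  1.2]
 turn [ 1.5 -0.1  0.2] shift(after turn) [-1.8 -3.4  1.3]
```

View pics/w25.png

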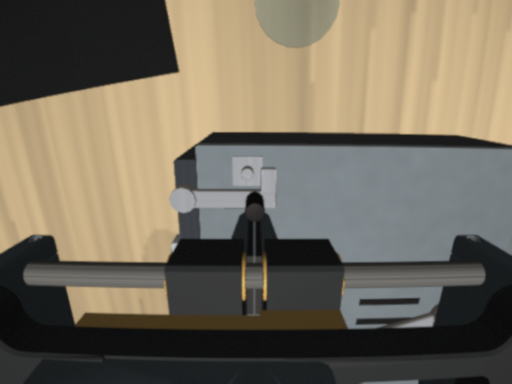

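Request:
servo_tool --plan '[[[0, 0, 0], [0, -3, 0], 0], [[0, 0, 0], [0, -3, 0], 0], [[0, 0, 0], [0, -3, 0], 0], [[0, 0, 0], [0, -3, 0], 0], [[0, 0, 0], [0, 0, 0], 0], [[0, 0, 0], [0, 6, 0], 0], [[0, 0, 0], [0, 12, 0], 0], [[0, 0, 0], [0, 15, 0], 0], [[0, 0, 0], [0, 15, 0], 0], [[0, 0, 0], [0, 0, 0], 0]]'

```text
time_s: 64.9
ee_pos: [668.6, 52.6, 108.3]
ee_rot: [177.3, 0.4, -1.8]
force: [-0.0, 0.1, -0.3]
gripper_width: 0.5
```

```bash
python3 - <<'E'
from h import *
rel([672,40,180],-2)
f=grab('wrist','w26.png')
a=cv2.cvtColor(f['pixels'],cv2.COLOR_RGB2BGR);cv2.imwrite('pics/w26c.png',cv2.resize(a[30:230,140:340],None,fx=3.8,fy=3))
print('hinge',onz(f,180,136,97))
E
```

```text
t 64.9 tcp [668.6  52.6 108.3] [177.3   0.4  -1.8] shift(tool now) [  3.2  15.9 -71.1]
 turn [2.7 0.4 0.2] shift(after turn) [  3.8  12.5 -71.7]
hinge [623.91823954 118.80604921  97.        ]
```

View pics/w26c.png

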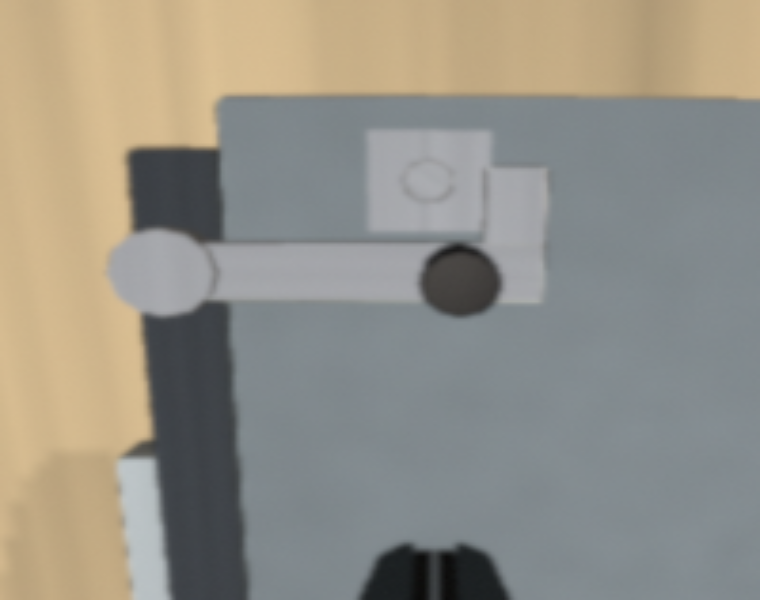

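Request:
servo_tool --plan '[[[2, 0, 0], [0, 5, -15], 0], [[0.5, 0, 0], [0, 5, -35], 0], [[0, 0, 0], [0, 10, -40], 0], [[0, 0, 0], [-20, 30, -20], 0], [[0, 0, 0], [-40, 40, 0], 20], [[0, 0, 0], [-40, 40, 0], 40], [[0, 0, 0], [-40, 40, 0], 60], [[0, 0, 0], [-30, 30, 0], 60], [[0, 0, 0], [0, 0, 0], 60], [[0, 0, 0], [0, 0, 0], 60]]'

```text
time_s: 66.2
ee_pos: [490.8, -142.1, 223.3]
ee_rot: [-180.0, 0.2, -1.5]
force: [1.4, -0.6, 0.2]
gripper_width: 57.0
```

```bash
python3 - <<'E'
from h import *
s=env.state();print(s['ee_pos'],s['force'],s['time_s'])
grab('side','s27.png');grab('top','t27.png')
a=cv2.imread('pics/t27.png');cv2.imwrite('pics/t27c.png',cv2.resize(a[90:300,200:440],None,fx=3.3,fy=2.8,interpolation=cv2.INTER_CUBIC))
E
```

```text
[ 490.83162801 -142.05789025  223.30343518] [ 1.42289732 -0.63418041  0.15576188] 66.2
```

View pics/t27c.png

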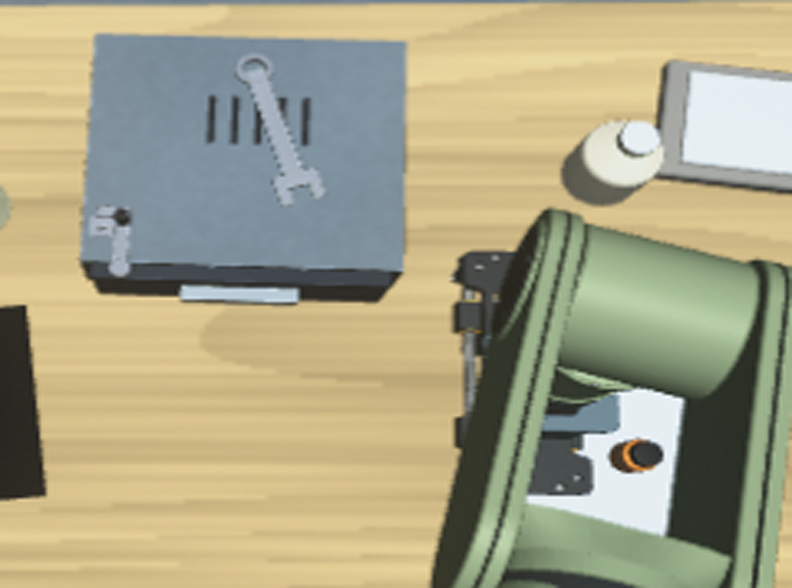

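View pics/s27.png

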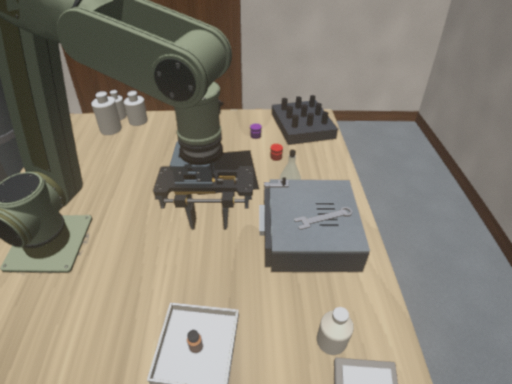

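```bash
python3 - <<'E'
from h import *
f=grab('top');im=cv2.cvtColor(f['pixels'],cv2.COLOR_RGB2BGR)
cv2.imwrite('pics/t28c.png',cv2.resize(im[140:205,215:265],None,fx=9,fy=9,interpolation=cv2.INTER_CUBIC))
E
```

```text
(no output)
```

View pics/t28c.png

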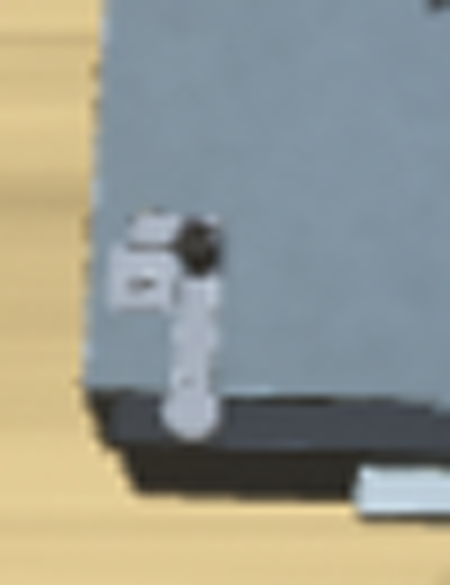

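The enlarged crop shows the hook arm pointing straight over the cabinet, with its post at (200,247), its pivot at (190,412) and its tip around the pin. The panel is flush against the cabinet front. I'm handing it in.

```bash
python3 - <<'E'
from workcell import env
print(env.job_done())
E
```

```text
the job is handed in; nothing more can be done
None
```

The job is done and handed in at about 66 s. The one used bottle, the only one in the drawer, stands upright in the white tray. All five white jars were standing upright in the drawer before I closed it; one had been knocked aside on the mat, so I located it again before picking it up. Then I pushed the drawer home and swung the hook closed.

**Drawer:** the last ten push steps (3 mm each, force up to about 10 N against about 5 N while sliding) moved it no further. The pivot-to-pin distance measured 42 mm, against 43 mm expected when home.

**Hook:** the arm points straight in, parallel to the cabinet edge, and it stopped turning at about 7 N. The pictures could not show whether it physically touches the pin. I judged it closed from the angle and the stop.

**Other items:** the final pictures show the bottle still upright in the tray and the flask, reagent bottle and wrench where they were. The jars could not be seen once the drawer was shut.

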